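# Hang the slab templates on the rack peg, largest at the back

## Task

Hang the three plywood slab templates on the one peg of the sloping rack: the largest first, flat against the board, then the middle one flat on it, then the smallest flat on that, all with their grips up and hanging down the slope from their holes. The peg may be clamped a little left or right in its slot, so find it before you thread it; leave the jar, the timer and the cup where they stand.

Things in the scene. Friction and masses are not known exactly. Their poses are not given: they have to be found in the camera images.
- rack_board: Sloping face of the fixed wooden rack. Origin: centre of the short cross-slot, on the face. x: up the slope, away from the robot; y: along the slot, to the left; z: square out of the face, up and towards the robot, 30 degrees from vertical. The board reaches from x = -190 to +50 mm and is 120 mm wide.
- slot_middle (a point): Centre of the cross-slot again, same axes. The peg (the hook): round steel, 16 mm thick, end chamfered 2 mm, stands out 62 mm along z at x = 0. It is clamped firmly in the slot anywhere from y = -12 to +12 mm; where is not reported: see it or feel for it. Do not push it sideways with over 40 N.
- large_handle (a point): Centre of the wooden grip block on the longest of three plywood templates (184 x 80 x 10 mm, loose, lying flat). Block: 30 mm along x, 18 mm along y (grasp across this), 36 mm tall on the upper face; this point is halfway up it, 28 mm above the template's underside. x points from grip to hanging hole, z out of the upper face. 0.06 to 0.3 kg.
- large_hole (a point): Centre of the large template's round hanging hole (21 mm wide, right through), at the level of the underside; 141 mm from the grip's centre along x. Same axes as the grip. The template ends 22 mm beyond the hole and 21 mm beyond the grip's centre.
- medium_handle (a point): Centre of the wooden grip block on the middle of three plywood templates (136 x 68 x 10 mm, loose, lying flat). Block: 30 mm along x, 18 mm along y (grasp across this), 36 mm tall on the upper face; this point is halfway up it, 28 mm above the template's underside. x points from grip to hanging hole, z out of the upper face. 0.06 to 0.3 kg.
- medium_hole (a point): Centre of the medium template's round hanging hole (21 mm wide, right through), at the level of the underside; 93 mm from the grip's centre along x. Same axes as the grip. The template ends 22 mm beyond the hole and 21 mm beyond the grip's centre.
- small_handle (a point): Centre of the wooden grip block on the shortest of three plywood templates (89 x 56 x 10 mm, loose, lying flat). Block: 30 mm along x, 18 mm along y (grasp across this), 36 mm tall on the upper face; this point is halfway up it, 28 mm above the template's underside. x points from grip to hanging hole, z out of the upper face. 0.06 to 0.3 kg.
- small_hole (a point): Centre of the small template's round hanging hole (21 mm wide, right through), at the level of the underside; 46 mm from the grip's centre along x. Same axes as the grip. The template ends 22 mm beyond the hole and 21 mm beyond the grip's centre.
- jar: bystander: glaze jar with dark lid, 51 mm wide, 60 mm tall, origin under its centre
- timer: bystander: wind-up timer, 63 mm wide, 43 mm tall, origin under its centre
- cup: bystander: small biscuit-fired cup, 67 mm wide, 61 mm tall, origin under its centre
Not all that is in view belongs to the job. What is shaped like the part that bears medium_handle but orange is not meant.

How it is judged:
On the way, in this order (a step that is already met when the one before it is completed fails the run):
1. the largest template hangs on the peg, flat against the board (x of large_hole in the frame of rack_board between -0.006 and 0.006 m and y of large_hole in the frame of rack_board between -0.017 and 0.017 m and z of large_hole in the frame of rack_board between -0.0035 and 0.0035 m and angle between the z axis of large_hole and the z axis of rack_board, either way round below 0.06 rad and x of large_handle in the frame of rack_board below -0.1198 m), for 0.2 s.
2. the middle template hangs on the peg, flat on the largest (x of medium_hole in the frame of rack_board between -0.006 and 0.006 m and y of medium_hole in the frame of rack_board between -0.017 and 0.017 m and z of medium_hole in the frame of rack_board between 0.0065 and 0.0135 m and angle between the z axis of medium_hole and the z axis of rack_board, either way round below 0.06 rad and x of medium_handle in the frame of rack_board below -0.079 m), for 0.2 s.
3. the smallest template hangs on the peg, flat on the middle one (x of small_hole in the frame of rack_board between -0.006 and 0.006 m and y of small_hole in the frame of rack_board between -0.017 and 0.017 m and z of small_hole in the frame of rack_board between 0.0165 and 0.0235 m and angle between the z axis of small_hole and the z axis of rack_board, either way round below 0.06 rad and x of small_handle in the frame of rack_board below -0.0391 m), for 0.2 s.
At the end, for the whole second after the job is handed in: All three hang on the peg, grips out and down the slope (within 30 degrees), holes over the slot and within 6 mm of its line, parallel to the board within 0.06 rad; undersides 0 (largest), 10 (middle) and 20 mm (smallest) above the board, each within 3.5 mm (all of step 1 and all of step 2 and all of step 3); the robot touches nothing.
It fails at once if the glaze jar was moved more than 30 mm or tipped (distance of jar from where it was at the start of the episode above 0.03 m or angle between jar's own z axis and vertical above 0.5 rad).
It fails at once if the timer was moved more than 30 mm or tipped (distance of timer from where it was at the start of the episode above 0.03 m or angle between timer's own z axis and vertical above 0.5 rad).
It fails at once if the cup was moved more than 30 mm or tipped (distance of cup from where it was at the start of the episode above 0.03 m or angle between cup's own z axis and vertical above 0.5 rad).
It also fails if it takes over 72 s, if anything falls off the work surface, if the arm or the gripper's body presses on something with over 40 N, if the wrist force passes 120 N, or if a joint passes its speed limit or range.

## Robot

A 6-joint arm with a two-finger parallel gripper is mounted at the origin on a cart in front of the work surface, level with it; the furniture and walls round the work are solid. World frame = base frame: x ahead of the robot, y to its left, z up, the work surface at z = 0. Lengths are in m, angles in rad, forces in N, time in s.
With the tool pointing down it reaches from about 0.375 to 0.825 m from the base axis. Payload 5.5 kg.
Tool frame: the origin (TCP) lies at the very end of the fingers, on their centre line; the grasp point (between the pads) lies arm.grip_depth behind it (arm.grip_depth is the distance from the TCP to the grasp point, in m); z points along the fingers, y is the direction in which the jaws open and shut (so a half turn about z gives the same grasp; the last joint's range is limited). The gripper opens to 85 mm and grips with 20 to 120 N. Pads are 22 mm wide; open, the fingers measure 114 mm over their backs; the gripper's body (76 mm by 85 mm) begins 54 mm behind the grasp point. The pads swing forward as they close: fully open they stand 13 mm farther back than shut.
Start: joints at [1.127, 0.314, -0.047, 1.21, 0, 1.571], TCP at [0.258, 0.542, 0.231] pointing down, gripper open.
Joint ranges: [-2.67, 2.67], [-0.69, 1.73], [-1.03, 1.25], [-2.08, 2.16], [-1.42, 1.45], [-3.14, 3.14]. Speed limits (rad/s): [2.39, 2.39, 3.01, 3.14, 3.14, 3.14].

## Interface

Orientations are given as a unit quaternion [x, y, z, w].
In Python, from plant import arm gives the robot as it stands. The module is installed in compiled form; this text tells all that it offers.
- The arm moves only by the tool move_arm, never from a script. Its argument "rows" is a list of rows, each an object with "linear": the shift along the world's x, y, z in m, a list of three; "roll": the turn about the world's z in degrees; "grip": the opening, from 0 (shut) to 1 (fully open). A call has 1 to 20 rows; each row is the pose to reach, as a shift and turn from the pose measured when the call began; what a row does not reach only later rows make up. A row lasts 1/12 s, in which the tool goes at most 41.7 mm and 7.16 degrees, less where a joint would pass 70% of its speed; a pose out of reach is approached as far as the arm can. A call with a gripper value outside its range is refused whole. The fingers move at their own pace and stop on an object; "squeeze" is the grip in N (left out, the last holds). Time passes only in rows, so rows that repeat a pose let the fingers close. It gives the time, the measured TCP pose, the force and the opening at its end, in the units of the state.
- arm.observe(): the state, without advancing time (a new reading comes with each control period).
- arm.camera(name): name is "side" or "top" or "wrist"; returns the picture (420x560x3 uint8, red, green, blue); there is no depth.
- arm.calibration(name): a dict with "fx", "fy", "cx", "cy" (pixels), "rvec" (rotation vector, rad) and "tvec" (3), from world to camera coordinates, as OpenCV has them. Camera axes: x right, y down, z forward; pixel columns grow to the right and rows downward; lengths in m; the calibration is good to about 2 mm. A picture is of the moment at which its call begins: read the wrist's pose just before it. calibration takes no time and is no camera call; for the wrist camera it gives the pose at the moment of the call.
- arm.close_job(): hands the job in, once; it reports no verdict.
Trained networks look in the newest picture that a camera, given by its name, has taken for a name from the list of things; names that differ only in an ending like _2 or _b are one class to them, and where a whole thing is asked for, a point or a joint stands for the part that bears it (a point fixed in the world has none). Each returns a list of dicts, best first, with "conf" (0 to 1); they miss things now and then, are a little off and sometimes report something else, mostly with a low value. They report only what shows in the picture. A call takes as long as a camera call. They do not tell look-alikes from the thing itself.
- arm.spot_in(query, camera): "extent" ([left, top, width, height] in pixels, round what is visible of it).
- arm.trace(query, camera): "pixels" (420x560 bool, what is visible of it) and "extent" ([left, top, width, height] in pixels, round what is visible of it).
- arm.mark_of(query, camera): "pixel" ([row, column] in pixels: a listed point, or the origin of a listed thing).
The state is a dict: "t": time; "qpos": joint angles; "qd": joint speeds; "effort": joint torques, N m; "tool_pos": TCP position; "tcp_rot": TCP orientation; "ft_force": force on the tool from outside, world axes, zero at the start; "wrist_torque": the same for the moment, N m; "opening": finger opening in m.
Only numpy, scipy, OpenCV 4.12 (cv2) and the standard library are available. Lean on these libraries where they do the work, as an engineer would, in place of code of your own. Each camera call takes 0.05 s, during which the arm holds its last target.

## Working session

There is one attempt and no reset: what is moved stays moved. The work goes in short steps, Python scripts to look and compute and a tool call to move; the robot and the scene stay as the last step left them, time stands still between calls to the robot, and variables do not carry over. Pictures are saved under pics/ and viewed, and the job is handed in when it is done.

Besides the shell and the picture viewer there is one more tool, called after "Emit:" as name(argument=value, ...) on one line, values as JSON. move_arm: Moves the arm, as the interface text tells. Its arguments: {"type":"object","properties":{"rows":{"type":"array","items":{"type":"object","properties":{"linear":{"type":"array","items":{"type":"number"}},"roll":{"type":"number"},"grip":{"type":"number"}}}},"squeeze":{"type":"number"}},"required":["rows"]}

```bash
mkdir -p pics; python3 - <<'E'
from plant import arm
import cv2
print(arm.observe(), arm.grip_depth)
for c in ["side","top","wrist"]:
    im=arm.camera(c); cv2.imwrite(f"pics/{c}0.png",im[:,:,::-1]); print(c,arm.calibration(c))
    for q in ["rack_board","slot_middle","large_handle","large_hole","medium_handle","medium_hole","small_handle","small_hole","jar","timer","cup"]:
        print(q,[( [round(float(x)) for x in d["pixel"]],round(d["conf"],2)) for d in arm.mark_of(q,c)] if c!="wrist" else "")
E
```

```text
{'t': 0.0, 'qpos': array([ 1.12699566e+00,  3.14226397e-01, -4.81134958e-02,  1.21020596e+00,
       -2.80757828e-06,  1.57077662e+00]), 'qd': array([-0.00012535,  0.0005069 ,  0.00175825,  0.0006142 , -0.00085331,
        0.0019846 ]), 'effort': array([-2.59140768e-03, -5.39592433e+01,  3.39745688e+01,  1.91300403e-02,
       -2.51249594e-04, -3.87772801e-06]), 'tool_pos': array([0.25736771, 0.54133238, 0.23041927]), 'tcp_rot': array([ 2.20074061e-01,  9.75482774e-01, -8.53621031e-04, -1.91160009e-04]), 'ft_force': array([-0.24656775,  0.65235182, -0.2954162 ]), 'wrist_torque': array([-0.02269258,  0.07699026,  0.00076588]), 'opening': 0.08532508090772392} 0.0187
side {'fx': 436.0584823530779, 'fy': 436.0584823530779, 'cx': 276.905872027197, 'cy': 210.04737721299017, 'rvec': array([ 2.04786281, -0.31631743,  0.21688649]), 'tvec': array([-0.53631751,  0.20643272,  0.88994429])}
rack_board [([204, 336], 0.72)]
slot_middle [([207, 333], 0.86)]
large_handle [([197, 205], 0.82), ([205, 336], 0.47)]
large_hole [([195, 254], 0.59)]
medium_handle [([238, 224], 0.87), ([277, 211], 0.86)]
med
[... 448 characters left out ...]
ddle [([168, 301], 0.88)]
large_handle [([264, 145], 0.57)]
large_hole [([211, 143], 0.78)]
medium_handle [([262, 238], 0.9), ([278, 290], 0.79)]
medium_hole [([318, 293], 0.62), ([230, 233], 0.6)]
small_handle [([259, 194], 0.74)]
small_hole [([242, 195], 0.74)]
jar [([178, 377], 0.78)]
timer [([231, 232], 0.48)]
cup [([173, 247], 0.94), ([264, 237], 0.63)]
wrist {'fx': 354.3736249774178, 'fy': 354.3736249774178, 'cx': 272.6321265472384, 'cy': 209.4814102466189, 'rvec': array([-2.4389006 , -1.54150453, -0.22613216]), 'tvec': array([-0.60087657, -0.03829069,  0.37959743])}
rack_board 
slot_middle 
large_handle 
large_hole 
medium_handle 
medium_hole 
small_handle 
small_hole 
jar 
timer 
cup
```

View pics/side0.png

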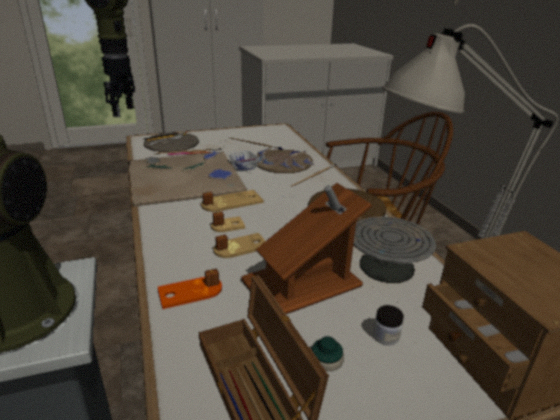

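View pics/top0.png

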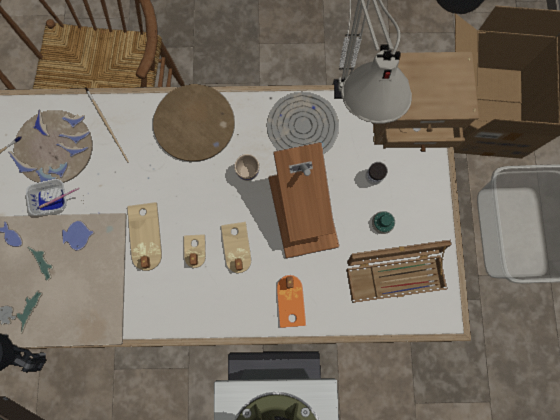

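View pics/wrist0.png

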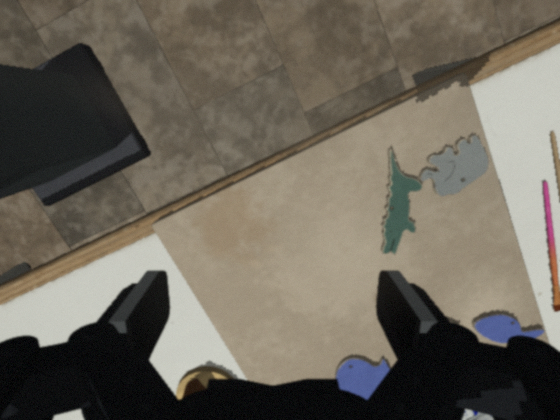

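The large, medium and small templates lie left to right at top-image columns 143, 195 and 235, with grips near row 262. The rack is at about (305, 200) with its peg at about (300, 168). The orange decoy is at (290, 300). Next I'll triangulate.

```bash
cat > h.py <<'E'
import numpy as np, cv2
from plant import arm
def ray(c,px,cal=None):
    k=cal or arm.calibration(c); R=cv2.Rodrigues(np.array(k["rvec"]))[0]; t=np.array(k["tvec"])
    d=R.T@np.array([(px[1]-k["cx"])/k["fx"],(px[0]-k["cy"])/k["fy"],1.0]); return -R.T@t, d/np.linalg.norm(d)
def atz(c,px,z,cal=None):
    o,d=ray(c,px,cal); return o+d*(z-o[2])/d[2]
def tri(items):
    A=np.zeros((3,3));b=np.zeros(3)
    rs=[ray(*i) for i in items]
    for o,d in rs:
        P=np.eye(3)-np.outer(d,d);A+=P;b+=P@o
    x=np.linalg.solve(A,b); return x,[float(np.linalg.norm((np.eye(3)-np.outer(d,d))@(x-o))) for o,d in rs]
def proj(c,X,cal=None):
    k=cal or arm.calibration(c); R=cv2.Rodrigues(np.array(k["rvec"]))[0]; p=R@np.array(X)+np.array(k["tvec"])
    return np.array([k["cy"]+k["fy"]*p[1]/p[2],k["cx"]+k["fx"]*p[0]/p[2]])
E
python3 - <<'E'
from h import *
np.set_printoptions(precision=4,suppress=True)
print(arm.observe()["t"])
D={"slot":((207,333),(168,301)),"lh":((197,205),(264,145)),"lo":((195,254),(211,143)),"mh":((238,224),(262,238)),"mo":((243,253),(230,233)),"sh":((214,219),(259,194)),"so":((225,234),(242,195)),"orange":((277,211),(278,290))}
for n,(s,t) in D.items(): print(n,*tri([("side",s),("top",t)]), "top@z:",atz("top",t,0.028 if n[1]=='h' else 0.01))
for n,p in {"jar":(178,377),"cup":(173,247)}.items(): print(n,atz("top",p,0))
im=arm.camera("top"); im2=cv2.resize(im[135:265,220:350],None,fx=5,fy=5,interpolation=cv2.INTER_CUBIC)
cv2.imwrite("pics/rt.png",im2[:,:,::-1])
im=arm.camera("side"); im2=cv2.resize(im[175:315,230:395],None,fx=4,fy=4,interpolation=cv2.INTER_CUBIC)
cv2.imwrite("pics/rs.png",im2[:,:,::-1])
E
```

```text
1.25
slot [ 0.667  -0.0716  0.1801] [0.002895801847153337, 0.0028958018471531904] top@z: [ 0.7194 -0.0844  0.01  ]
lh [0.4541 0.3376 0.0355] [0.0014818576532238655, 0.0014818576532237325] top@z: [0.4563 0.3393 0.028 ]
lo [0.6047 0.3528 0.0138] [0.001525002959386317, 0.0015250029593867022] top@z: [0.6039 0.354  0.01  ]
mh [0.4563 0.0913 0.0405] [0.00016221661115521768, 0.00016221661115511295] top@z: [0.4574 0.0921 0.028 ]
mo [0.5417 0.1081 0.0015] [0.006463589674281347, 0.006463589674281249] top@z: [0.5468 0.1065 0.01  ]
sh [0.4667 0.2065 0.0454] [0.0011453993094733635, 0.0011453993094734632] top@z: [0.4674 0.2093 0.028 ]
so [0.5129 0.2116 0.0017] [0.0037344467103797426, 0.003734446710379784] top@z: [0.5155 0.2098 0.01  ]
orange [ 0.4053 -0.0444  0.032 ] [0.007166016179172962, 0.007166016179173074] top@z: [ 0.4139 -0.046   0.01  ]
jar [ 0.6896 -0.2979  0.    ]
cup [0.7103 0.0674 0.    ]
```

View pics/rt.png

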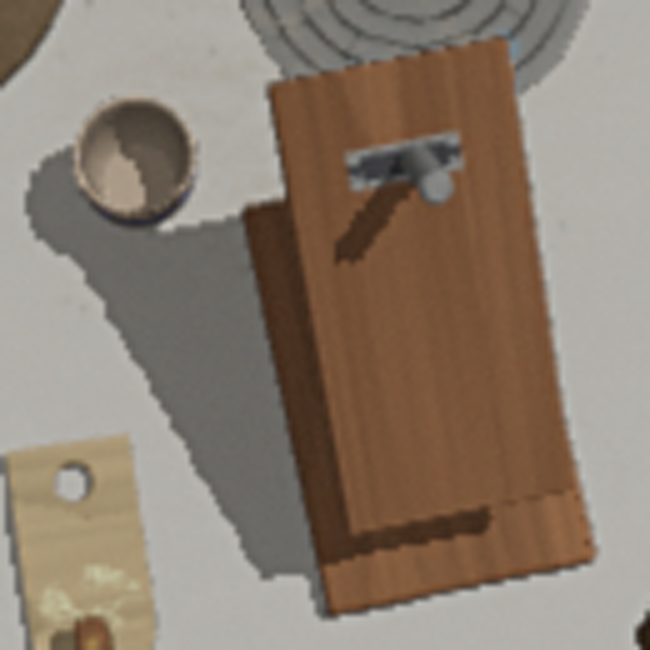

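View pics/rs.png

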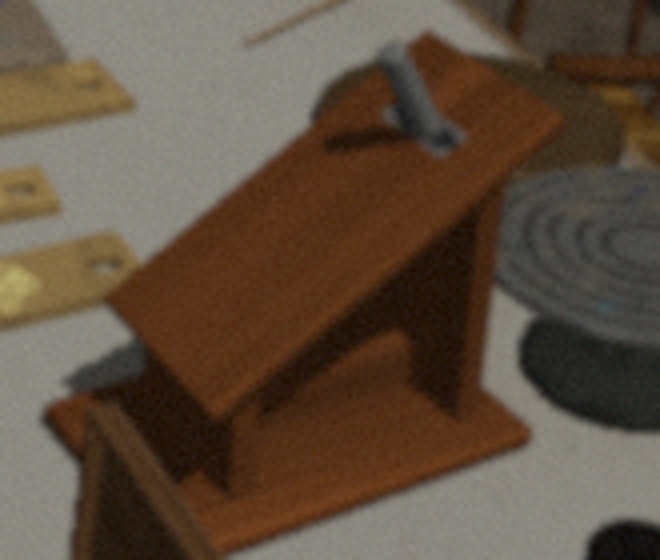

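```bash
cat >> h.py <<'E'
from scipy.optimize import least_squares
def rackT(p):
    c,s=np.cos(p[3]),np.sin(p[3]); Rz=np.array([[c,-s,0],[s,c,0],[0,0,1]])
    a=np.radians(30); Ry=np.array([[np.cos(a),0,-np.sin(a)],[0,1,0],[np.sin(a),0,np.cos(a)]])
    return Rz@Ry, np.array(p[:3])
def tempT(x,y,yaw,z=0):
    c,s=np.cos(yaw),np.sin(yaw); return np.array([[c,-s,0],[s,c,0],[0,0,1]]),np.array([x,y,z])
E
python3 - <<'E'
from h import *
np.set_printoptions(precision=4,suppress=True)
M={"tl":(.05,.06,0),"tr":(.05,-.06,0),"bl":(-.19,.06,0),"br":(-.19,-.06,0)}
T={"tl":(152,274),"tr":(142.6,322),"bl":(242,290.4),"br":(232.6,335.6),"peg":(172.4,307)}
S={"bl":(249.5,256.75),"br":(278.75,284.5),"tr":(205,370.75),"tl":(183.25,337.5),"peg":(188.75,327)}
def f(p,use="ts"):
    R,t=rackT(p); r=[]
    for c,D in (("top",T),("side",S)):
        if c[0] in use:
            for n,px in D.items():
                X=M[n] if n!="peg" else (0,p[4],.062)
                r+=list(proj(c,R@np.array(X)+t)-np.array(px))
    return np.array(r)
for u in("ts","t","s"):
    s=least_squares(f,[.667,-.07,.18,-.15,0],args=(u,)); print(u,s.x,f(s.x,u))
E
```

```text
ts [ 0.673  -0.0729  0.1781  0.1917 -0.0032] [ 0.1413 -0.4915 -0.2598 -0.1017  0.4366 -0.3802  0.2784 -0.1808  0.3301
 -0.2948  0.7712 -0.7002  1.4014 -1.0743 -0.643   1.6825 -0.7224  0.2602
 -0.581   0.9243]
t [ 0.6749 -0.074   0.1723  0.1913 -0.0033] [ 0.1136 -0.0335 -0.2186  0.1173 -0.0082 -0.0616 -0.1004 -0.0721  0.1991
  0.0407]
s [ 0.6806 -0.0558  0.1674  0.1918 -0.0016] [ 0.1695  0.4902  0.0105 -0.4198 -0.2151  0.2257  0.1321 -0.3315 -0.0753
  0.0504]
```

Emit:
move_arm(rows=[{"linear": [0.028, -0.029, 0], "roll": 6, "grip": 1}, {"linear": [0.056, -0.058, 0], "roll": 12, "grip": 1}, {"linear": [0.084, -0.087, 0], "roll": 18, "grip": 1}, {"linear": [0.112, -0.116, 0], "roll": 24, "grip": 1}, {"linear": [0.14, -0.145, 0], "roll": 30, "grip": 1}, {"linear": [0.168, -0.174, -0.02], "roll": 31, "grip": 1}, {"linear": [0.196, -0.203, -0.04], "roll": 31, "grip": 1}, {"linear": [0.196, -0.203, -0.04], "roll": 31, "grip": 1}, {"linear": [0.196, -0.203, -0.04], "roll": 31, "grip": 1}])

```text
t: 2.1
tool_pos: [0.4542, 0.3365, 0.1898]
tcp_rot: [-0.047, 0.999, -0.001, -0.001]
ft_force: [-0.9, 0.4, 0.4]
opening: 0.0856
```

```bash
python3 - <<'E'
from h import *
np.set_printoptions(precision=4,suppress=True)
o=arm.observe(); print(o["t"],o["qpos"],o["tool_pos"],o["tcp_rot"])
cal=arm.calibration("wrist")
im=arm.camera("wrist"); cv2.imwrite("pics/w1.png",im[:,:,::-1]); print(cal)
for q,z in (("large_handle",.028),("large_hole",.01),("small_handle",.028),("small_hole",.01)):
    for d in arm.mark_of(q,"wrist"): print(q,d["conf"],d["pixel"],atz("wrist",d["pixel"],z,cal))
E
```

```text
2.1 [ 0.6377  0.2705 -0.2007  1.1024 -0.0001  0.5446] [0.4542 0.3365 0.1898] [-0.0465  0.9989 -0.0008 -0.0011]
{'fx': 354.3736249774178, 'fy': 354.3736249774178, 'cx': 272.6321265472384, 'cy': 209.4814102466189, 'rvec': array([-1.9716, -2.1653, -0.3142]), 'tvec': array([-0.2929, -0.4895,  0.2017])}
large_handle 0.61 [197.6, 275.0] [0.4617 0.3396 0.028 ]
large_hole 0.69 [320.2, 282.8] [0.5978 0.3608 0.01  ]
large_hole 0.47 [187.0, 134.1] [0.4685 0.2082 0.01  ]
small_handle 0.77 [191.3, 131.4] [0.4679 0.2126 0.028 ]
small_hole 0.65 [231.2, 142.5] [0.5119 0.2155 0.01  ]
```

View pics/w1.png

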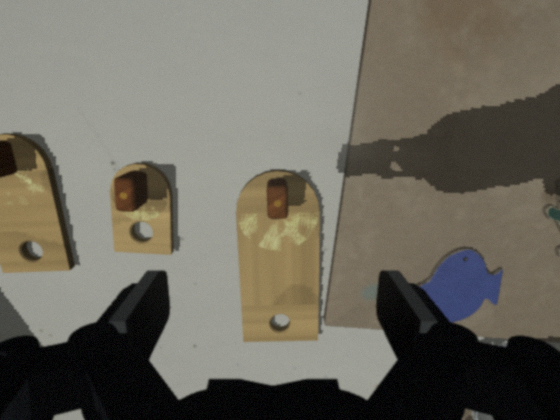

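```bash
python3 - <<'E'
from h import *
np.set_printoptions(precision=4,suppress=True)
cal=arm.calibration("wrist")
print(ray("wrist",(200,280),cal)[0])
for n,p,z in (("c1",(342,244),.01),("c2",(341,318.5),.01),("l",(215,237.5),.01),("r",(215,321),.01),("hole",(322,280.5),.01),("arc",(170,279),.01),
 ("h1",(179,268),.046),("h2",(179,288),.046),("h3",(209,268),.046),("h4",(209,288),.046)):
    print(n,atz("wrist",p,z,cal))
im=arm.camera("wrist"); 
cv2.imwrite("pics/w1z.png",cv2.resize(im[160:350,225:335],None,fx=3,fy=3,interpolation=cv2.INTER_CUBIC)[:,:,::-1])
E
```

```text
[0.3809 0.3337 0.3349]
c1 [0.6302 0.3277 0.01  ]
c2 [0.621  0.4076 0.01  ]
l [0.4873 0.3106 0.01  ]
r [0.4794 0.3905 0.01  ]
hole [0.6015 0.3643 0.01  ]
arc [0.4399 0.3457 0.01  ]
h1 [0.4417 0.3361 0.046 ]
h2 [0.4401 0.3526 0.046 ]
h3 [0.4676 0.3386 0.046 ]
h4 [0.4659 0.3555 0.046 ]
```

View pics/w1z.png

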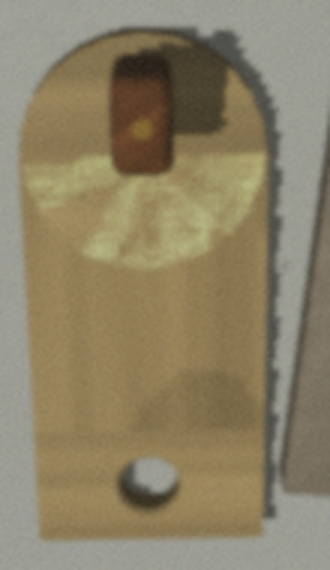

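```bash
cat >> h.py <<'E'
def templ(im,cal,q,L,hx,wz=0.01,cam="wrist",idx=0):
    d=arm.trace(q,cam)
    for e in d: print(q,round(e["conf"],2),e["extent"])
    m=d[idx]["pixels"].astype(np.uint8); return m
E
python3 - <<'E'
from h import *
np.set_printoptions(precision=4,suppress=True)
cal=arm.calibration("wrist"); im=arm.camera("wrist")
m=templ(im,cal,"large_handle",.184,.141)
v=im.copy(); v[m>0]=(v[m>0]//2+np.array([0,128,0])).astype(np.uint8)
hsv=cv2.cvtColor(im,cv2.COLOR_RGB2HSV)
for r in (200,230,260,290,320,335):
    print(r, "sat>70 cols:",[int(c) for c in np.where((hsv[r,215:340,1]>70))[0][[0,-1]]+215], "mask", [int(c) for c in np.where(m[r])[0][[0,-1]]] if m[r].any() else None)
print("col275 rows", np.where(hsv[150:360,275,1]>70)[0][[0,-1]]+150)
blk=((hsv[...,2]<130)&(hsv[...,1]>120)); ys,xs=np.where(blk[170:230,240:310]); print("blk",xs.min()+240,xs.max()+240,ys.min()+170,ys.max()+170)
print(im[195,255:300].tolist()[::3])
hole=(hsv[305:340,262:298,1]<60); ys,xs=np.where(hole); print("hole",xs.min()+262,xs.max()+262,ys.min()+305,ys.max()+305)
cv2.imwrite("pics/w1m.png",v[:,:,::-1])
E
```

```text
large_handle 0.61 [229.9, 168.9, 85.4, 171.6]
200 sat>70 cols: [233, 312] mask [233, 311]
230 sat>70 cols: [233, 314] mask [232, 313]
260 sat>70 cols: [234, 313] mask [235, 313]
290 sat>70 cols: [236, 313] mask [236, 312]
320 sat>70 cols: [238, 312] mask [237, 312]
335 sat>70 cols: [239, 311] mask [238, 312]
col275 rows [170 338]
blk 262 282 185 217
[[147, 129, 90], [147, 127, 88], [119, 98, 66], [92, 63, 40], [95, 65, 42], [90, 61, 40], [93, 61, 40], [92, 61, 40], [87, 58, 38], [60, 48, 32], [73, 67, 46], [73, 64, 46], [77, 65, 49], [72, 65, 45], [75, 67, 48]]
hole 266 297 313 339
```

View pics/w1m.png

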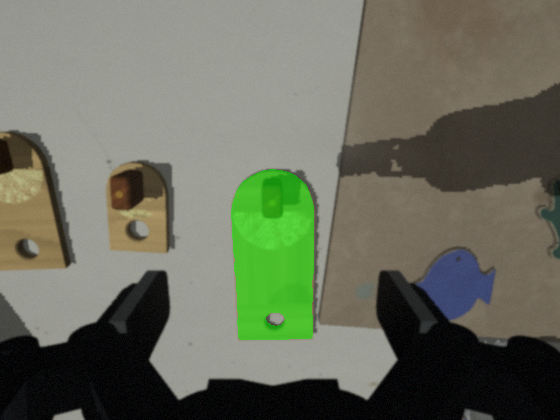

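```bash
cat >> h.py <<'E'
def rectfit(q,cam,L,hx,cal=None,idx=0):
    cal=cal or arm.calibration(cam)
    d=arm.trace(q,cam)[idx]; m=d["pixels"].astype(np.uint8)
    c=max(cv2.findContours(m,cv2.RETR_EXTERNAL,cv2.CHAIN_APPROX_NONE)[0],key=cv2.contourArea)[:,0]
    w=np.array([atz(cam,(r,k),0.01,cal)[:2] for k,r in c])
    (cx,cy),(a,b),ang=cv2.minAreaRect((w*1000).astype(np.float32))
    if a<b: ang+=90
    ang=(ang+90)%180-90  # pointing +x
    e=np.array([np.cos(np.radians(ang)),np.sin(np.radians(ang))])
    ctr=np.array([cx,cy])/1000
    hand=ctr+e*(-L/2+.021)
    print(q,"conf",round(d["conf"],2),"size",sorted([round(a,1),round(b,1)]),"yaw",round(ang,2),"handle",hand,"hole",hand+e*hx)
    return hand,ang
E
python3 - <<'E'
from h import *
np.set_printoptions(precision=4,suppress=True)
print(arm.observe()["tool_pos"])
cal=arm.calibration("wrist"); im=arm.camera("wrist")
rectfit("large_handle","wrist",.184,.141,cal); rectfit("small_handle","wrist",.089,.046,cal)
for q in("large_handle","small_handle","large_hole","small_hole"):
    z=.01 if q[-1]=="e" and "hole" in q else .028
    for d in arm.mark_of(q,"wrist"): print(q,d["conf"],d["pixel"],atz("wrist",d["pixel"],z,cal)[:2])
im=arm.camera("top")
rectfit("large_handle","top",.184,.141); rectfit("small_handle","top",.089,.046);rectfit("medium_handle","top",.136,.093);
E
```

```text
[0.4532 0.34   0.1919]
large_handle conf 0.8 size [79.9, 185.1] yaw 6.79 handle [0.4609 0.341 ] hole [0.6009 0.3577]
small_handle conf 0.62 size [60.5, 90.6] yaw 2.24 handle [0.4663 0.2138] hole [0.5123 0.2156]
large_handle 0.7 [196.3, 271.6] [0.4608 0.3405]
small_handle 0.79 [188.1, 126.8] [0.4661 0.2119]
large_hole 0.81 [313.9, 274.9] [0.5921 0.3569]
large_hole 0.38 [189.7, 128.5] [0.4724 0.2064]
small_hole 0.65 [228.8, 140.2] [0.5106 0.217 ]
large_handle conf 0.69 size [85.8, 182.8] yaw 6.76 handle [0.4639 0.3385] hole [0.6039 0.3551]
small_handle conf 0.77 size [54.3, 87.1] yaw 0.51 handle [0.4676 0.2121] hole [0.5136 0.2125]
medium_handle conf 0.79 size [67.8, 136.6] yaw 3.32 handle [ 0.307  -0.0491] hole [ 0.3998 -0.0437]
```

Emit:
move_arm(rows=[{"linear": [0.004, 0, -0.04], "roll": 1, "grip": 1}, {"linear": [0.0077, 0.0005, -0.08], "roll": 1.5, "grip": 0.7}, {"linear": [0.0077, 0.0005, -0.12], "roll": 1.5, "grip": 0.6}, {"linear": [0.0077, 0.0005, -0.155], "roll": 1.5, "grip": 0.5}, {"linear": [0.0077, 0.0005, -0.174], "roll": 1.5, "grip": 0.5}, {"linear": [0.0077, 0.0005, -0.174], "roll": 1.5, "grip": 0.5}, {"linear": [0.0077, 0.0005, -0.174], "roll": 1.5, "grip": 0.1}, {"linear": [0.0077, 0.0005, -0.174], "roll": 1.5, "grip": 0}, {"linear": [0.0077, 0.0005, -0.174], "roll": 1.5, "grip": 0}, {"linear": [0.0077, 0.0005, -0.174], "roll": 1.5, "grip": 0}, {"linear": [0.0077, 0.0005, -0.174], "roll": 1.5, "grip": 0}], squeeze=60)

```text
t: 3.97
tool_pos: [0.4626, 0.3402, 0.0191]
tcp_rot: [-0.062, 0.998, 0.001, 0.001]
ft_force: [-0.4, -0.6, 5.7]
opening: 0.0173
```

Emit:
move_arm(rows=[{"linear": [0, 0, 0.04], "roll": 0, "grip": 0}, {"linear": [0, -0.01, 0.08], "roll": 0, "grip": 0}, {"linear": [-0.004, -0.03, 0.12], "roll": 1, "grip": 0}, {"linear": [-0.008, -0.06, 0.15], "roll": 2, "grip": 0}, {"linear": [-0.01, -0.095, 0.17], "roll": 3, "grip": 0}, {"linear": [-0.012, -0.133, 0.185], "roll": 3.5, "grip": 0}, {"linear": [-0.014, -0.171, 0.19], "roll": 4, "grip": 0}, {"linear": [-0.0156, -0.209, 0.19], "roll": 4, "grip": 0}, {"linear": [-0.0156, -0.247, 0.19], "roll": 4, "grip": 0}, {"linear": [-0.0156, -0.285, 0.19], "roll": 4, "grip": 0}, {"linear": [-0.0156, -0.285, 0.19], "roll": 4, "grip": 0}], squeeze=80)

```text
t: 4.88
tool_pos: [0.4464, 0.0495, 0.2097]
tcp_rot: [-0.093, 0.996, -0.001, 0.002]
ft_force: [0.2, 0.4, -1.7]
opening: 0.0168
```

```bash
cat > look.py <<'E'
import sys
from h import *
np.set_printoptions(precision=4,suppress=True)
o=arm.observe(); print(o["t"],o["qpos"],o["tool_pos"],o["tcp_rot"],o["ft_force"],o["wrist_torque"],o["opening"])
n=sys.argv[1]
ims=[arm.camera(c) for c in sys.argv[2:]]
cv2.imwrite(f"pics/{n}.png",np.vstack([i for i in ims])[:, :, ::-1] if len(ims)==1 else cv2.resize(np.hstack(ims),(800,300))[:,:,::-1])
E
python3 look.py a1 side; python3 look.py a2 wrist
```

```text
4.8833 [ 0.1118  0.0386 -0.4295  1.0997 -0.0019 -0.0745] [0.4464 0.0495 0.2097] [-0.093   0.9957 -0.0009  0.0015] [ 0.1582  0.3524 -1.707 ] [0.0283 0.1225 0.0526] 0.016758216263065836
4.9333 [ 0.1157  0.0394 -0.4286  1.0994  0.0009 -0.0716] [0.4467 0.0522 0.2097] [-0.0935  0.9956  0.0005  0.0017] [-0.6832  1.2427 -1.8142] [ 0.0621  0.1619 -0.0073] 0.016486425859689843
```

View pics/a1.png

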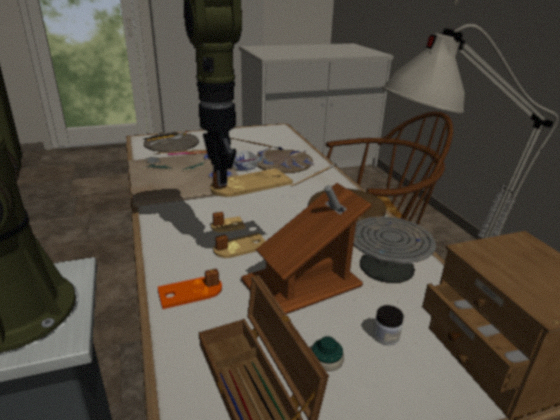

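View pics/a2.png

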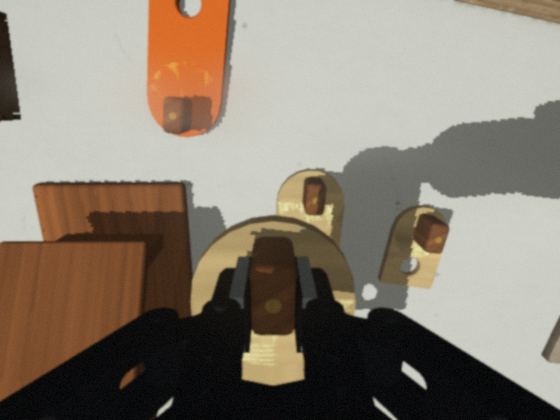

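Emit:
move_arm(rows=[{"linear": [0, -0.035, 0], "roll": 0.3, "grip": 0}, {"linear": [0, -0.07, 0], "roll": 0.3, "grip": 0}, {"linear": [0, -0.105, 0], "roll": 0.3, "grip": 0}, {"linear": [0, -0.14, 0], "roll": 0.3, "grip": 0}, {"linear": [0, -0.173, -0.02], "roll": 0.3, "grip": 0}, {"linear": [0, -0.173, -0.035], "roll": 0.3, "grip": 0}, {"linear": [0, -0.173, -0.04], "roll": 0.3, "grip": 0}, {"linear": [0, -0.173, -0.04], "roll": 0.3, "grip": 0}])

```text
t: 5.65
tool_pos: [0.4459, -0.1178, 0.1684]
tcp_rot: [-0.098, 0.995, 0.002, 0.0]
ft_force: [0.0, 0.2, -2.5]
opening: 0.0165
```

```bash
python3 look.py b1 side; python3 look.py b2 top
```

```text
5.65 [-0.2611  0.0924 -0.4696  1.0095  0.0038 -0.4567] [ 0.4459 -0.1178  0.1684] [-0.0976  0.9952  0.0019  0.0004] [ 0.0063  0.2313 -2.4575] [ 0.0426  0.1017 -0.021 ] 0.016494579325728283
5.7 [-0.2603  0.0915 -0.4682  1.0102  0.0036 -0.4568] [ 0.4466 -0.1177  0.1693] [-0.0981  0.9952  0.0015  0.0011] [ 0.2266 -0.3878 -1.9286] [-0.0115  0.0813  0.0107] 0.01643171858982541
```

View pics/b1.png

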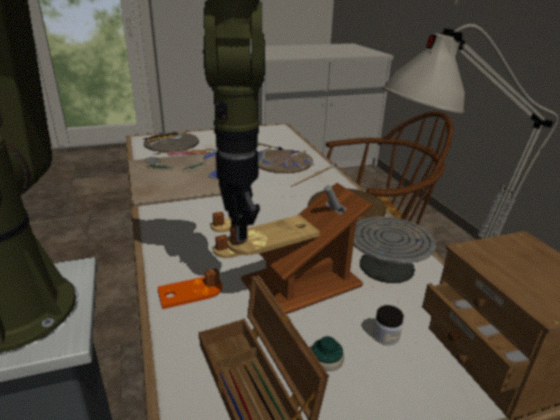

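View pics/b2.png

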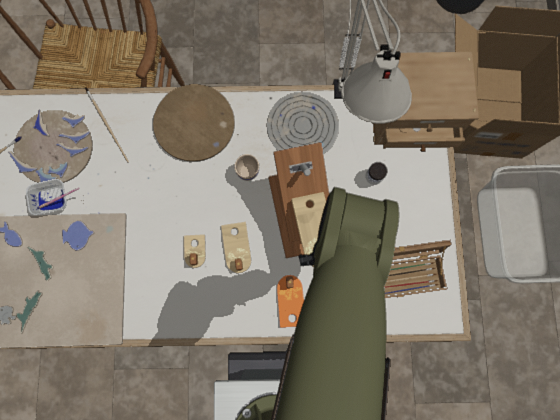

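Emit:
move_arm(rows=[{"linear": [0, 0, -0.01], "roll": 0, "grip": 0}, {"linear": [0, 0, -0.018], "roll": 0, "grip": 0}, {"linear": [0, 0, -0.025], "roll": 0, "grip": 0}, {"linear": [0, 0, -0.032], "roll": 0, "grip": 0}, {"linear": [0, 0, -0.039], "roll": 0, "grip": 0}, {"linear": [0, 0, -0.046], "roll": 0, "grip": 0}, {"linear": [0, 0, -0.05], "roll": 0, "grip": 0}, {"linear": [0, 0, -0.05], "roll": 0, "grip": 0}], squeeze=40)

```text
t: 6.42
tool_pos: [0.4461, -0.1171, 0.1191]
tcp_rot: [-0.099, 0.995, 0.001, 0.001]
ft_force: [-4.9, 0.2, 2.0]
opening: 0.0171
```

```bash
python3 look.py c1 side
```

```text
6.4167 [-0.2589  0.1349 -0.5432  0.8922  0.003  -0.4567] [ 0.4461 -0.1171  0.1191] [-0.0987  0.9951  0.0013  0.0008] [-4.898   0.2238  2.0166] [-0.1429  0.5642  0.0119] 0.01706134826362072
```

View pics/c1.png

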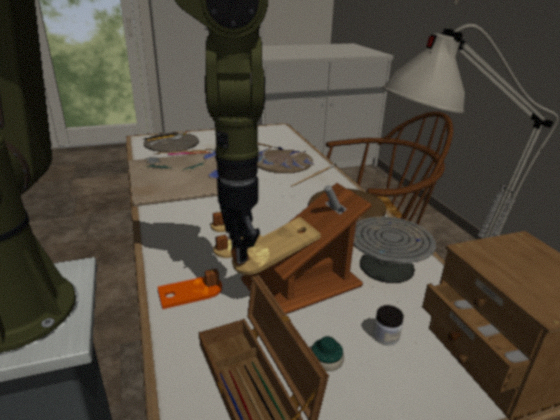

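Emit:
move_arm(rows=[{"linear": [0, 0, -0.007], "roll": 0, "grip": 0}, {"linear": [0, 0, -0.014], "roll": 0, "grip": 0}, {"linear": [0, 0, -0.021], "roll": 0, "grip": 0}, {"linear": [0, 0, -0.028], "roll": 0, "grip": 0}, {"linear": [0, 0, -0.036], "roll": 0, "grip": 0}, {"linear": [0, 0, -0.036], "roll": 0, "grip": 0}, {"linear": [0, 0, -0.036], "roll": 0, "grip": 0}], squeeze=40)

```text
t: 7.05
tool_pos: [0.4453, -0.117, 0.0826]
tcp_rot: [-0.099, 0.995, 0.002, -0.0]
ft_force: [-0.7, -1.0, -0.7]
opening: 0.0169
```

```bash
python3 look.py d1 side
```

```text
7.05 [-0.259   0.1748 -0.5906  0.8068  0.0028 -0.4568] [ 0.4453 -0.117   0.0826] [-0.0987  0.9951  0.0016 -0.0002] [-0.6623 -0.9976 -0.7322] [-0.0543  0.0487 -0.0124] 0.016932730794075455
```

View pics/d1.png

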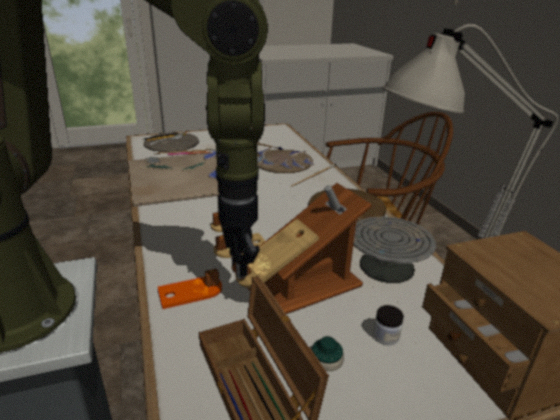

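Emit:
move_arm(rows=[{"linear": [0, 0, 0], "roll": 0, "grip": 0}, {"linear": [-0.002, 0, 0.02], "roll": 0, "grip": 0}, {"linear": [-0.002, 0, 0.05], "roll": 0, "grip": 0}, {"linear": [0, 0, 0.08], "roll": 0, "grip": 0}, {"linear": [0, 0, 0.11], "roll": 0, "grip": 0}, {"linear": [0, 0, 0.13], "roll": 0, "grip": 0}, {"linear": [0.015, 0.002, 0.13], "roll": -0.3, "grip": 0}, {"linear": [0.03, 0.004, 0.13], "roll": -0.3, "grip": 0}, {"linear": [0.042, 0.006, 0.13], "roll": -0.3, "grip": 0}, {"linear": [0.042, 0.006, 0.13], "roll": -0.3, "grip": 0}, {"linear": [0.042, 0.006, 0.13], "roll": -0.3, "grip": 0}], squeeze=100)

```text
t: 8.02
tool_pos: [0.4869, -0.1108, 0.212]
tcp_rot: [-0.096, 0.995, 0.002, -0.001]
ft_force: [-0.4, 1.0, -2.9]
opening: 0.0165
```

```bash
python3 - <<'E'
from h import *
np.set_printoptions(precision=4,suppress=True)
o=arm.observe(); print(o["t"],o["tool_pos"],o["tcp_rot"],o["ft_force"])
im=arm.camera("side"); cv2.imwrite("pics/e1.png",cv2.resize(im[160:300,220:390],None,fx=4,fy=4,interpolation=cv2.INTER_CUBIC)[:,:,::-1])
print("side",[(d["pixel"],d["conf"]) for d in arm.mark_of("large_hole","side")])
im=arm.camera("top"); cv2.imwrite("pics/e2.png",cv2.resize(im[135:265,240:370],None,fx=4,fy=4,interpolation=cv2.INTER_CUBIC)[:,:,::-1])
print("top",[(d["pixel"],d["conf"]) for d in arm.mark_of("large_hole","top")])
E
```

```text
8.0167 [ 0.4869 -0.1108  0.212 ] [-0.0964  0.9953  0.0018 -0.0013] [-0.3743  0.9591 -2.9242]
side [([174.0, 322.7], 0.61)]
top [([176.3, 311.3], 0.85)]
```

View pics/e1.png

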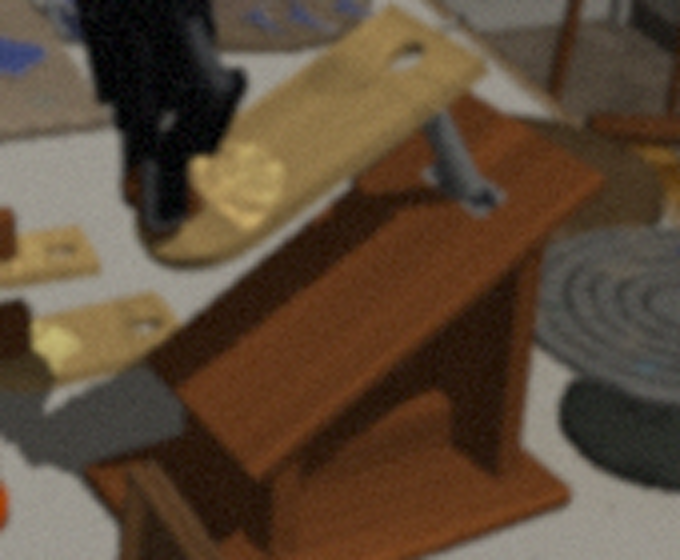

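View pics/e2.png

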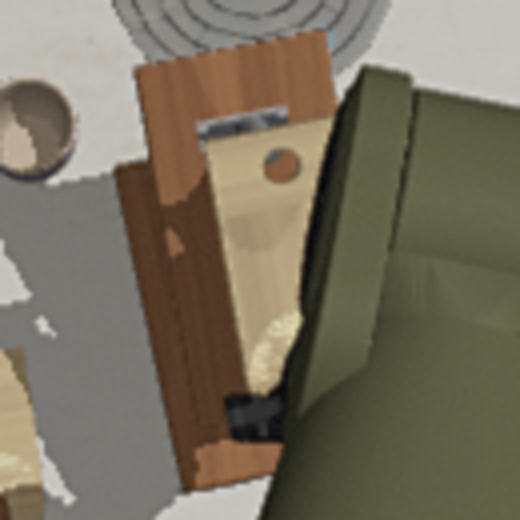

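```bash
python3 - <<'E'
from h import *
np.set_printoptions(precision=4,suppress=True)
h,e=tri([("side",(173.75,321.75)),("top",(176.25,310.25))]); p,e2=tri([("side",(188.75,327)),("top",(172.4,307))])
print(h,e,p,e2,h-p)
for tiltdeg in (25,30):
  f=np.radians(tiltdeg); yaw=.1915
  u=np.array([np.cos(yaw),np.sin(yaw),0]); z=np.array([0,0,1])
  G=np.array([.4869,-.1108,.2307])
  print(tiltdeg,G+u*(.141*np.cos(f)+.027*np.sin(f))+z*(.141*np.sin(f)-.027*np.cos(f)), "(top-face hole pred)")
R,t=rackT([.6745,-.0735,.175,.1915]); d=R.T@(h-p); print("in board frame",d)
E
```

```text
[ 0.6246 -0.0867  0.2682] [1.917821390476375e-07, 1.9178213897486977e-07] [ 0.6426 -0.0822  0.2311] [0.0015187595337986498, 0.001518759533798611] [-0.0181 -0.0045  0.0371]
25 [ 0.6236 -0.0843  0.2658] (top-face hole pred)
30 [ 0.62   -0.085   0.2778] (top-face hole pred)
in board frame [ 0.0025 -0.001   0.0414]
```

Emit:
move_arm(rows=[{"linear": [-0.0019, 0.0007, -0.001], "roll": 0, "grip": 0}, {"linear": [0.003, 0.0017, -0.0097], "roll": 0, "grip": 0}, {"linear": [0.0079, 0.0026, -0.0183], "roll": 0, "grip": 0}, {"linear": [0.0104, 0.0031, -0.0227], "roll": 0, "grip": 0}, {"linear": [0.0128, 0.0036, -0.027], "roll": 0, "grip": 0}, {"linear": [0.0153, 0.004, -0.0313], "roll": 0, "grip": 0}, {"linear": [0.0177, 0.0045, -0.0356], "roll": 0, "grip": 0}, {"linear": [0.0202, 0.005, -0.04], "roll": 0, "grip": 0}, {"linear": [0.0202, 0.005, -0.04], "roll": 0, "grip": 0}, {"linear": [0.0202, 0.005, -0.04], "roll": 0, "grip": 0}])

```text
t: 9.05
tool_pos: [0.5067, -0.106, 0.1722]
tcp_rot: [-0.096, 0.995, 0.002, -0.001]
ft_force: [0.6, -0.3, -2.2]
opening: 0.0162
```

```bash
cat > zoom.py <<'E'
import sys
from h import *
np.set_printoptions(precision=4,suppress=True)
o=arm.observe(); print(o["t"],o["tool_pos"],o["tcp_rot"],o["ft_force"],o["wrist_torque"],o["opening"])
n=sys.argv[1]
a=arm.camera("side")[160:300,220:390]; b=arm.camera("top")[135:275,230:370]
cv2.imwrite(f"pics/{n}.png",cv2.resize(np.hstack([a,b]),None,fx=2.5,fy=2.5,interpolation=cv2.INTER_CUBIC)[:,:,::-1])
E
python3 zoom.py f1
```

```text
9.05 [ 0.5067 -0.106   0.1722] [-0.096   0.9954  0.0017 -0.001 ] [ 0.6296 -0.3077 -2.1609] [-0.0466  0.0654  0.0039] 0.016230959687334724
```

View pics/f1.png

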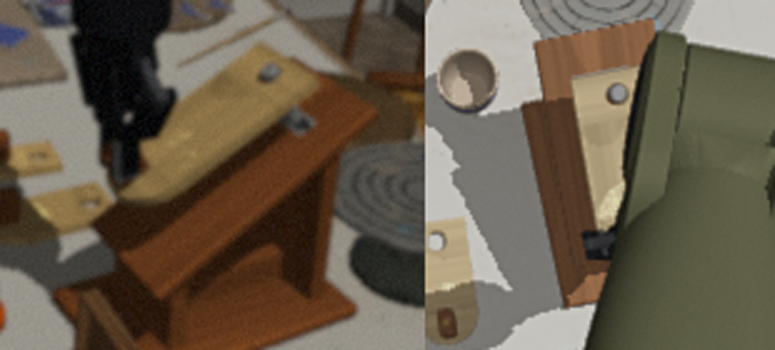

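Emit:
move_arm(rows=[{"linear": [0.0029, 0.0006, -0.0052], "roll": 0, "grip": 0}, {"linear": [0.0059, 0.0011, -0.0104], "roll": 0, "grip": 0}, {"linear": [0.0088, 0.0017, -0.0156], "roll": 0, "grip": 0}, {"linear": [0.0118, 0.0023, -0.0208], "roll": 0, "grip": 0}, {"linear": [0.0147, 0.0028, -0.026], "roll": 0, "grip": 0}, {"linear": [0.0177, 0.0034, -0.0312], "roll": 0, "grip": 0}, {"linear": [0.0206, 0.004, -0.0364], "roll": 0, "grip": 0}, {"linear": [0.0206, 0.004, -0.0364], "roll": 0, "grip": 0}, {"linear": [0.0206, 0.004, -0.0364], "roll": 0, "grip": 0}], squeeze=60)

```text
t: 9.9
tool_pos: [0.5273, -0.102, 0.1358]
tcp_rot: [-0.096, 0.995, 0.002, -0.001]
ft_force: [1.3, -0.4, -1.8]
opening: 0.0165
```

```bash
python3 zoom.py f2
```

```text
9.9 [ 0.5273 -0.102   0.1358] [-0.0961  0.9954  0.0017 -0.0011] [ 1.2709 -0.4278 -1.7675] [-0.057  -0.0311 -0.0872] 0.016456686406250202
```

View pics/f2.png

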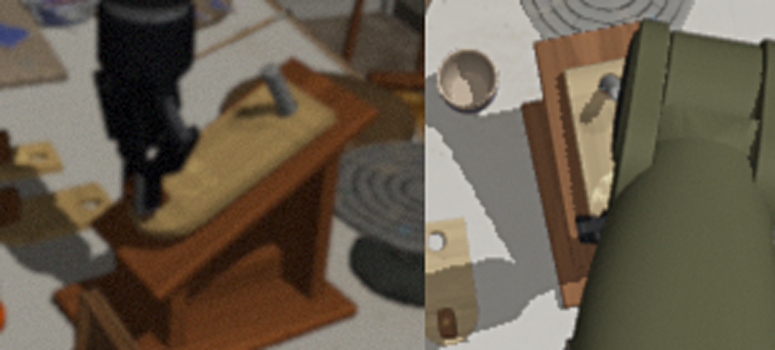

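Emit:
move_arm(rows=[{"linear": [0.0025, 0, -0.005], "roll": 0, "grip": 0}, {"linear": [0.005, 0, -0.009], "roll": 0, "grip": 0}, {"linear": [0.0065, 0, -0.0125], "roll": 0, "grip": 0}, {"linear": [0.008, 0, -0.0155], "roll": 0, "grip": 0}, {"linear": [0.008, 0, -0.0155], "roll": 0, "grip": 0}, {"linear": [0.008, 0, -0.0155], "roll": 0, "grip": 0}], squeeze=25)

```text
t: 10.5
tool_pos: [0.5325, -0.102, 0.1232]
tcp_rot: [-0.096, 0.995, 0.002, -0.003]
ft_force: [-18.6, 2.6, 29.9]
opening: 0.0165
```

```bash
python3 zoom.py f3
```

```text
10.5 [ 0.5325 -0.102   0.1232] [-0.0959  0.9954  0.0017 -0.0026] [-18.6007   2.5658  29.926 ] [ 0.3436  3.2925 -0.0304] 0.0164638119488744
```

View pics/f3.png

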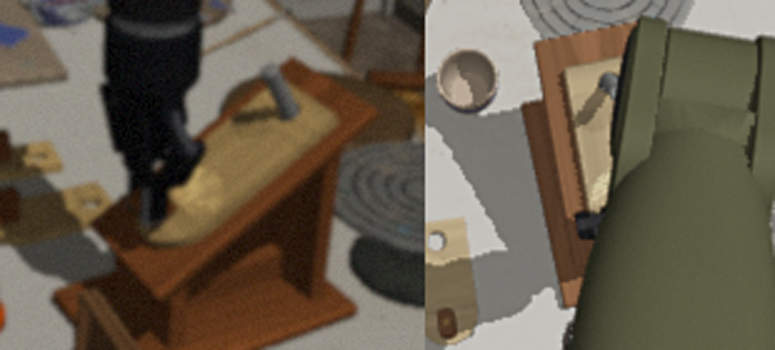

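Emit:
move_arm(rows=[{"linear": [-0.003, 0, 0.006], "roll": 0, "grip": 0.1}, {"linear": [-0.003, 0, 0.006], "roll": 0, "grip": 0.4}, {"linear": [-0.003, 0, 0.006], "roll": 0, "grip": 0.6}, {"linear": [-0.003, 0, 0.006], "roll": 0, "grip": 0.6}, {"linear": [-0.003, 0, 0.03], "roll": 0, "grip": 0.6}, {"linear": [-0.003, 0, 0.06], "roll": 0, "grip": 0.6}, {"linear": [-0.02, 0.03, 0.09], "roll": 0, "grip": 0.8}, {"linear": [-0.04, 0.065, 0.09], "roll": 0, "grip": 1}, {"linear": [-0.06, 0.1, 0.09], "roll": 0, "grip": 1}, {"linear": [-0.075, 0.135, 0.08], "roll": -1, "grip": 1}, {"linear": [-0.085, 0.17, 0.075], "roll": -1.5, "grip": 1}, {"linear": [-0.085, 0.195, 0.07], "roll": -1.5, "grip": 1}, {"linear": [-0.085, 0.195, 0.07], "roll": -1.5, "grip": 1}, {"linear": [-0.085, 0.195, 0.07], "roll": -1.5, "grip": 1}])

```text
t: 11.77
tool_pos: [0.4473, 0.0941, 0.1926]
tcp_rot: [-0.084, 0.996, 0.002, -0.003]
ft_force: [-0.6, -0.5, 0.5]
opening: 0.0853
```

```bash
python3 zoom.py g1; python3 - <<'E'
from h import *
np.set_printoptions(precision=4,suppress=True)
arm.camera("wrist")
cal=arm.calibration("wrist"); im=arm.camera("wrist"); cv2.imwrite("pics/g2.png",im[:,:,::-1])
for i,d in enumerate(arm.trace("medium_handle","wrist")): print(i,d["conf"],d["extent"])
for q,z in (("medium_handle",.028),("medium_hole",.01)):
    for d in arm.mark_of(q,"wrist"): print(q,d["conf"],d["pixel"],atz("wrist",d["pixel"],z,cal)[:2])
for i in range(len(arm.trace("medium_handle","wrist"))): rectfit("medium_handle","wrist",.136,.093,cal,i)
rectfit("small_handle","wrist",.089,.046,cal)
E
```

```text
11.7667 [0.4473 0.0941 0.1926] [-0.0844  0.9964  0.0016 -0.0028] [-0.6494 -0.4796  0.4927] [-0.0761 -0.0017  0.0184] 0.08525754074624387
0 0.78 [89.8, 0.0, 86.3, 134.8]
1 0.67 [233.8, 164.1, 77.2, 135.2]
medium_handle 0.81 [108.9, 122.1] [ 0.4009 -0.0419]
medium_handle 0.78 [191.2, 270.1] [0.4504 0.0916]
medium_hole 0.57 [273.7, 270.1] [0.5395 0.1062]
medium_handle conf 0.78 size [71.5, 110.4] yaw 4.2 handle [ 0.3199 -0.0455] hole [ 0.4127 -0.0386]
medium_handle conf 0.67 size [67.2, 136.5] yaw 7.79 handle [0.4507 0.0931] hole [0.5428 0.1057]
small_handle conf 0.6 size [59.3, 90.7] yaw 1.54 handle [0.466  0.2112] hole [0.512  0.2124]
```

View pics/g1.png

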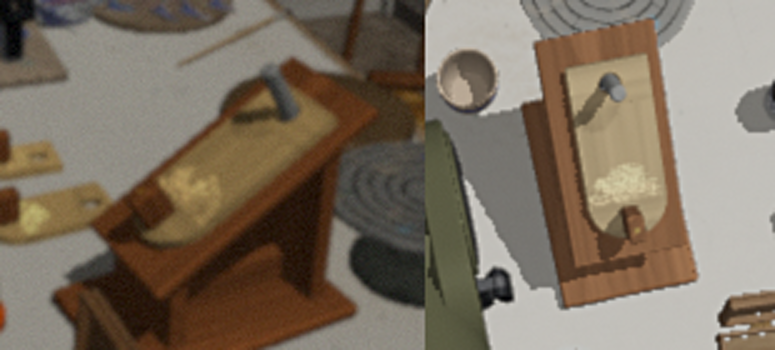

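View pics/g2.png

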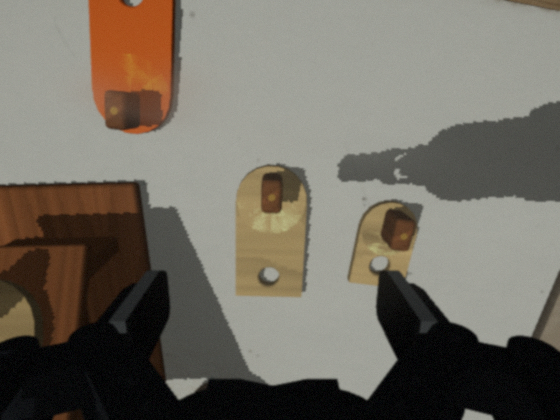

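Emit:
move_arm(rows=[{"linear": [0.0035, -0.0013, -0.04], "roll": -1, "grip": 0.8}, {"linear": [0.0035, -0.0013, -0.08], "roll": -1, "grip": 0.6}, {"linear": [0.0035, -0.0013, -0.12], "roll": -1, "grip": 0.5}, {"linear": [0.0035, -0.0013, -0.155], "roll": -1, "grip": 0.5}, {"linear": [0.0035, -0.0013, -0.1745], "roll": -1, "grip": 0.4}, {"linear": [0.0035, -0.0013, -0.1745], "roll": -1, "grip": 0.4}, {"linear": [0.0035, -0.0013, -0.1745], "roll": -1, "grip": 0.1}, {"linear": [0.0035, -0.0013, -0.1745], "roll": -1, "grip": 0}, {"linear": [0.0035, -0.0013, -0.1745], "roll": -1, "grip": 0}, {"linear": [0.0035, -0.0013, -0.1745], "roll": -1, "grip": 0}], squeeze=60)

```text
t: 13.15
tool_pos: [0.4526, 0.0916, 0.0204]
tcp_rot: [-0.074, 0.997, 0.002, -0.001]
ft_force: [0.6, 0.0, -0.8]
opening: 0.0169
```

Emit:
move_arm(rows=[{"linear": [0, 0, 0.04], "roll": 0, "grip": 0}, {"linear": [0, 0, 0.08], "roll": 0, "grip": 0}, {"linear": [-0.003, -0.012, 0.118], "roll": 1, "grip": 0}, {"linear": [-0.01, -0.04, 0.145], "roll": 2, "grip": 0}, {"linear": [-0.017, -0.075, 0.165], "roll": 2.5, "grip": 0}, {"linear": [-0.024, -0.112, 0.175], "roll": 2.5, "grip": 0}, {"linear": [-0.03, -0.15, 0.175], "roll": 2.5, "grip": 0}, {"linear": [-0.0356, -0.187, 0.175], "roll": 2.5, "grip": 0}, {"linear": [-0.0356, -0.217, 0.17], "roll": 2.5, "grip": 0}, {"linear": [-0.0356, -0.217, 0.165], "roll": 2.5, "grip": 0}, {"linear": [-0.0356, -0.217, 0.165], "roll": 2.5, "grip": 0}], squeeze=80)

```text
t: 14.07
tool_pos: [0.4166, -0.1265, 0.1855]
tcp_rot: [-0.094, 0.996, 0.002, -0.001]
ft_force: [-0.4, 0.4, -1.5]
opening: 0.0165
```

```bash
python3 zoom.py i1
```

```text
14.0667 [ 0.4166 -0.1265  0.1855] [-0.0937  0.9956  0.002  -0.0007] [-0.3938  0.4124 -1.5174] [0.0169 0.0473 0.0249] 0.016543953149478343
```

View pics/i1.png

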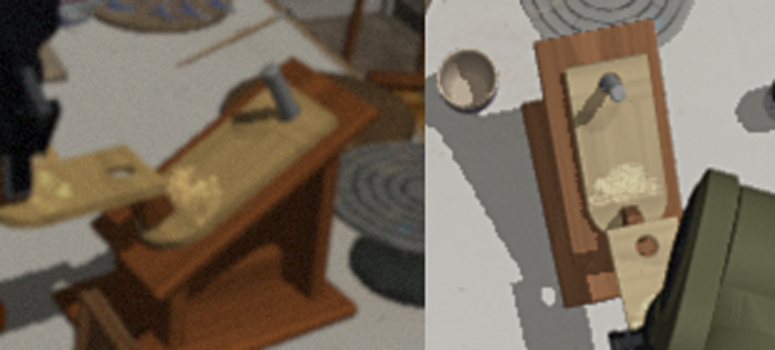

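```bash
python3 - <<'E'
from h import *
np.set_printoptions(precision=1,suppress=True)
g=lambda X:(lambda p:((p[1]-230)*2.5+425,(p[0]-135)*2.5))(proj("top",X))
u=np.array([.9817,.1903,0]);v=np.array([-.1903,.9817,0])
E=np.array([.5295,-.1046,.176])
print("E",g(E),"corners",g(E+v*.034),g(E-v*.034),"block",g((.530,-.1035,.148)),"hole",g(E-u*.022))
print("peg tip",g((.6447,-.0826,.231)))
E
```

```text
E (np.float64(639.8395924883155), np.float64(223.99610983159)) corners (np.float64(605.2995881209894), np.float64(231.22323137488308)) (np.float64(674.2982548784192), np.float64(216.78600821538504)) block (np.float64(636.1196213817332), np.float64(228.36818603654407)) hole (np.float64(645.0006227767739), np.float64(246.16489597294574))
peg tip (np.float64(617.352072229927), np.float64(92.95902066776286))
```

Emit:
move_arm(rows=[{"linear": [0.005, 0.004, -0.006], "roll": 0, "grip": 0}, {"linear": [0.005, 0.004, -0.013], "roll": 0, "grip": 0}, {"linear": [0.005, 0.004, -0.02], "roll": 0, "grip": 0}, {"linear": [0.005, 0.004, -0.027], "roll": 0, "grip": 0}, {"linear": [0.005, 0.004, -0.034], "roll": 0, "grip": 0}, {"linear": [0.005, 0.004, -0.041], "roll": 0, "grip": 0}, {"linear": [0.005, 0.004, -0.045], "roll": 0, "grip": 0}, {"linear": [0.005, 0.004, -0.045], "roll": 0, "grip": 0}], squeeze=40)

```text
t: 14.83
tool_pos: [0.4198, -0.1199, 0.1393]
tcp_rot: [-0.096, 0.995, 0.002, -0.003]
ft_force: [-6.7, -0.4, 5.1]
opening: 0.0166
```

```bash
python3 zoom.py i2
```

```text
14.8333 [ 0.4198 -0.1199  0.1393] [-0.0962  0.9954  0.0025 -0.0029] [-6.71   -0.4371  5.1263] [-0.0108  0.812   0.0647] 0.016578654936914725
```

View pics/i2.png

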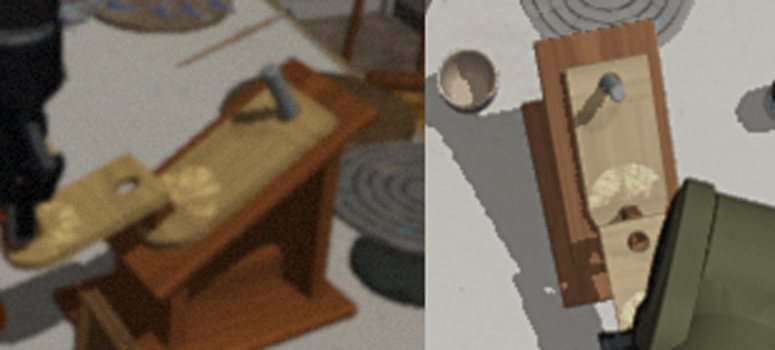

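Emit:
move_arm(rows=[{"linear": [0, 0, -0.007], "roll": 0, "grip": 0}, {"linear": [0, 0, -0.014], "roll": 0, "grip": 0}, {"linear": [0, 0, -0.021], "roll": 0, "grip": 0}, {"linear": [0, 0, -0.028], "roll": 0, "grip": 0}, {"linear": [0, 0, -0.032], "roll": 0, "grip": 0}, {"linear": [0, 0, -0.032], "roll": 0, "grip": 0}, {"linear": [0, 0, -0.032], "roll": 0, "grip": 0}], squeeze=40)

```text
t: 15.52
tool_pos: [0.4206, -0.1193, 0.1076]
tcp_rot: [-0.097, 0.995, 0.002, -0.002]
ft_force: [0.8, 0.2, 2.5]
opening: 0.0166
```

```bash
python3 zoom.py i3
```

```text
15.5167 [ 0.4206 -0.1193  0.1076] [-0.0969  0.9953  0.0023 -0.0023] [0.8479 0.2013 2.5414] [-0.0102 -0.3411  0.0165] 0.016613561716697343
```

View pics/i3.png

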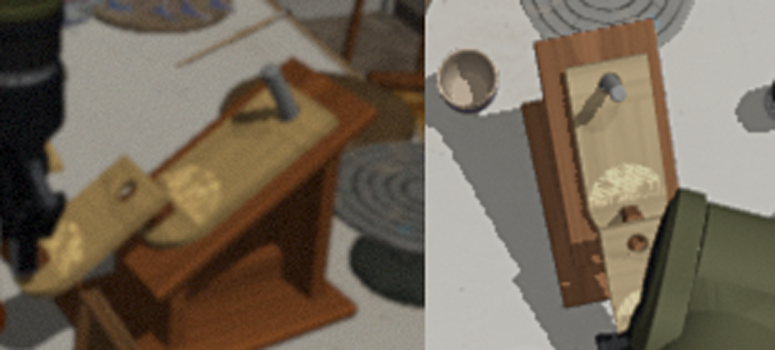

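Emit:
move_arm(rows=[{"linear": [0, 0, 0], "roll": 0, "grip": 0}, {"linear": [-0.003, 0, 0.02], "roll": 0, "grip": 0}, {"linear": [-0.003, 0, 0.05], "roll": 0, "grip": 0}, {"linear": [0, 0, 0.08], "roll": 0, "grip": 0}, {"linear": [0.01, 0.001, 0.11], "roll": 0, "grip": 0}, {"linear": [0.03, 0.004, 0.125], "roll": 0, "grip": 0}, {"linear": [0.055, 0.008, 0.125], "roll": 0, "grip": 0}, {"linear": [0.08, 0.012, 0.125], "roll": 0, "grip": 0}, {"linear": [0.1, 0.0145, 0.125], "roll": 0, "grip": 0}, {"linear": [0.108, 0.0156, 0.125], "roll": 0, "grip": 0}, {"linear": [0.108, 0.0156, 0.125], "roll": 0, "grip": 0}, {"linear": [0.108, 0.0156, 0.125], "roll": 0, "grip": 0}], squeeze=100)

```text
t: 16.62
tool_pos: [0.5271, -0.1035, 0.2316]
tcp_rot: [-0.097, 0.995, 0.003, -0.004]
ft_force: [-0.8, -0.1, -1.5]
opening: 0.0162
```

```bash
cat > zz.py <<'E'
import sys
from h import *
np.set_printoptions(precision=4,suppress=True)
o=arm.observe(); print(o["t"],o["tool_pos"],o["tcp_rot"],o["ft_force"])
n,q=sys.argv[1:3]
im=arm.camera("side"); print([(d["pixel"],round(d["conf"],2)) for d in arm.mark_of(q,"side")])
cv2.imwrite(f"pics/{n}s.png",cv2.resize(im[150:270,250:390],None,fx=5,fy=5,interpolation=cv2.INTER_CUBIC)[:,:,::-1])
im=arm.camera("top"); print([(d["pixel"],round(d["conf"],2)) for d in arm.mark_of(q,"top")])
cv2.imwrite(f"pics/{n}t.png",cv2.resize(im[140:260,260:360],None,fx=5,fy=5,interpolation=cv2.INTER_CUBIC)[:,:,::-1])
E
python3 zz.py j1 medium_hole
```

```text
16.6167 [ 0.5271 -0.1035  0.2316] [-0.097   0.9953  0.0027 -0.0039] [-0.8377 -0.0947 -1.5176]
[([296.3, 167.7], 0.78), ([173.3, 320.4], 0.56)]
[([314.6, 291.9], 0.77), ([172.6, 310.4], 0.6)]
```

View pics/j1s.png

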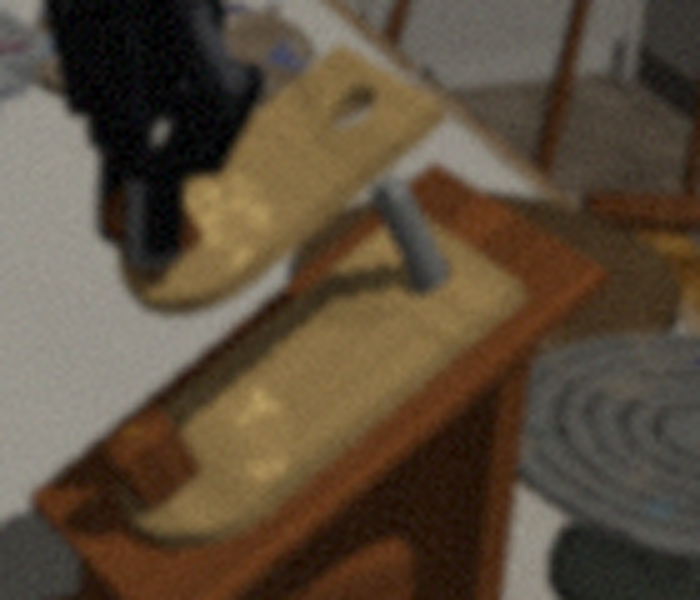

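View pics/j1t.png

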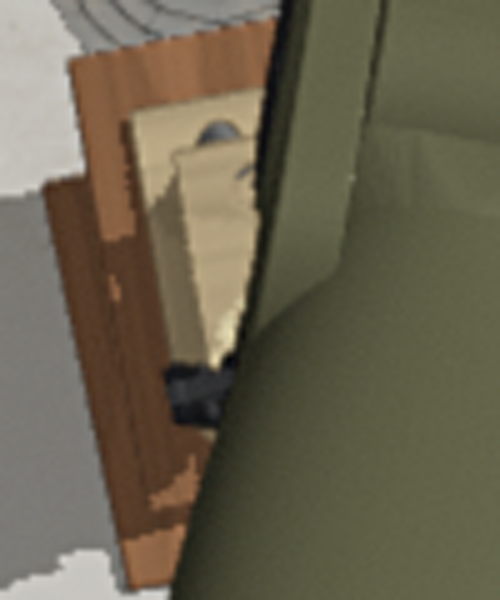

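```bash
cat > pred.py <<'E'
from h import *
np.set_printoptions(precision=4,suppress=True)
def pred(tcp,L,hg,w,yaw=.1915,phis=(22,26,30,34)):
    u=np.array([np.cos(yaw),np.sin(yaw),0]);v=np.array([-u[1],u[0],0]); z=np.array([0,0,1.])
    G=np.array(tcp)+z*.0187
    for p in phis:
        f=np.radians(p); a=u*np.cos(f)+z*np.sin(f); n=-u*np.sin(f)+z*np.cos(f)
        h=G+a*L-n*(hg-.01); c=h+a*.022+v*w/2; c2=h+a*.022-v*w/2
        print(p,"holetop",h,"side",proj("side",h),"top",proj("top",h),"Lcorner side",proj("side",c),"top",proj("top",c),"R side",proj("side",c2))
E
python3 - <<'E'
from pred import *
pred((.5271,-.1035,.2316),.093,.039,.068)
print("L: large check"); pred((.4869,-.1108,.212),.141,.037,.080)
h,e=tri([("side",(171.4,320.4)),("top",(173.5,311.8))]); print(h,e)
E
```

```text
22 holetop [ 0.6224 -0.085   0.2583] side [178.0875 320.0696] top [178.3427 309.1854] Lcorner side [166.6359 319.2506] top [171.8687 292.8271] R side [178.6894 338.7976]
26 holetop [ 0.6216 -0.0852  0.265 ] side [175.0649 319.9682] top [177.8938 309.494 ] Lcorner side [163.0912 318.9433] top [171.4692 293.127 ] R side [174.9916 338.5749]
30 holetop [ 0.6204 -0.0854  0.2717] side [172.0927 319.6678] top [177.6454 309.8503] Lcorner side [159.6104 318.4005] top [171.3177 293.4837] R side [171.3627 338.1076]
34 holetop [ 0.6187 -0.0857  0.2783] side [169.1846 319.1671] top [177.6022 310.2532] Lcorner side [156.2097 317.6208] top [171.4205 293.8966] R side [167.8194 337.3935]
L: large check
22 holetop [ 0.6252 -0.084   0.2585] side [177.6257 321.1396] top [177.1518 308.7029] Lcorner side [165.2155 318.6653] top [171.202  289.7593] R side [179.345  341.7022]
26 holetop [ 0.6229 -0.0844  0.2682] side [173.3579 320.5267] top [176.9686 309.2576] Lcorner side [160.4572 317.8548] top [171.0552 290.2326] R side [174.3521 341.0124]
30 holetop [ 0.62   -0.085   0.2778] side [169.1795 319.6171] top [177.0894 309.883 ] Lcorner side [155.7947 316.7134] top [171.2621 290.7862] R side [169.462  339.9758]
34 holetop [ 0.6165 -0.0857  0.2872] side [165.11   318.4085] top [177.5216 310.5776] Lcorner side [151.2498 315.2384] top [171.8326 291.4197] R side [164.6976 338.5882]
[ 0.6249 -0.0885  0.275 ] [0.004199160694920502, 0.00419916069492045]
```

Emit:
move_arm(rows=[{"linear": [-0.002, 0.0012, -0.001], "roll": 0, "grip": 0}, {"linear": [0.0029, 0.0022, -0.0097], "roll": 0, "grip": 0}, {"linear": [0.0078, 0.0031, -0.0183], "roll": 0, "grip": 0}, {"linear": [0.0103, 0.0036, -0.0227], "roll": 0, "grip": 0}, {"linear": [0.0127, 0.0041, -0.027], "roll": 0, "grip": 0}, {"linear": [0.0152, 0.0045, -0.0313], "roll": 0, "grip": 0}, {"linear": [0.0176, 0.005, -0.0356], "roll": 0, "grip": 0}, {"linear": [0.0201, 0.0055, -0.04], "roll": 0, "grip": 0}, {"linear": [0.0226, 0.006, -0.0443], "roll": 0, "grip": 0}, {"linear": [0.0226, 0.006, -0.0443], "roll": 0, "grip": 0}, {"linear": [0.0226, 0.006, -0.0443], "roll": 0, "grip": 0}])

```text
t: 17.73
tool_pos: [0.5496, -0.0978, 0.188]
tcp_rot: [-0.097, 0.995, 0.003, -0.003]
ft_force: [-0.7, 0.8, -1.6]
opening: 0.0163
```

```bash
python3 zoom.py k1
```

```text
17.7333 [ 0.5496 -0.0978  0.188 ] [-0.0966  0.9953  0.0025 -0.0032] [-0.6868  0.8242 -1.5601] [0.0134 0.0449 0.0046] 0.0162926900173048
```

View pics/k1.png

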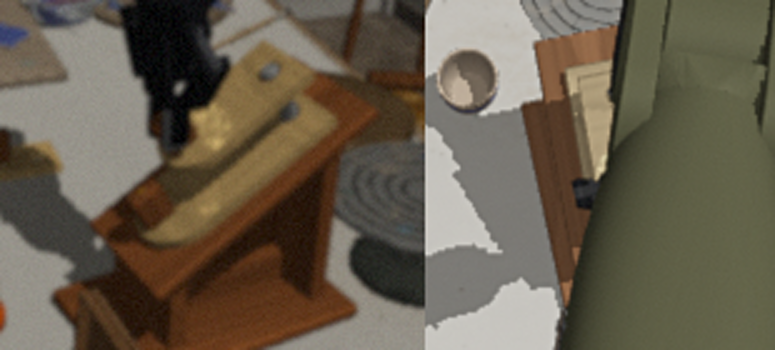

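Emit:
move_arm(rows=[{"linear": [0.003, 0.0006, -0.0052], "roll": 0, "grip": 0}, {"linear": [0.0059, 0.0011, -0.0104], "roll": 0, "grip": 0}, {"linear": [0.0088, 0.0017, -0.0156], "roll": 0, "grip": 0}, {"linear": [0.0118, 0.0023, -0.0208], "roll": 0, "grip": 0}, {"linear": [0.0147, 0.0028, -0.026], "roll": 0, "grip": 0}, {"linear": [0.0167, 0.0032, -0.0295], "roll": 0, "grip": 0}, {"linear": [0.0177, 0.0034, -0.0312], "roll": 0, "grip": 0}, {"linear": [0.0177, 0.0034, -0.0312], "roll": 0, "grip": 0}, {"linear": [0.0177, 0.0034, -0.0312], "roll": 0, "grip": 0}], squeeze=50)

```text
t: 18.58
tool_pos: [0.5675, -0.0945, 0.1572]
tcp_rot: [-0.097, 0.995, 0.002, -0.003]
ft_force: [0.0, 0.8, -1.2]
opening: 0.0165
```

```bash
python3 zoom.py k2
```

```text
18.5833 [ 0.5675 -0.0945  0.1572] [-0.0966  0.9953  0.0024 -0.0029] [ 0.0417  0.832  -1.1707] [-0.0067  0.0192 -0.0225] 0.016509124344652498
```

View pics/k2.png

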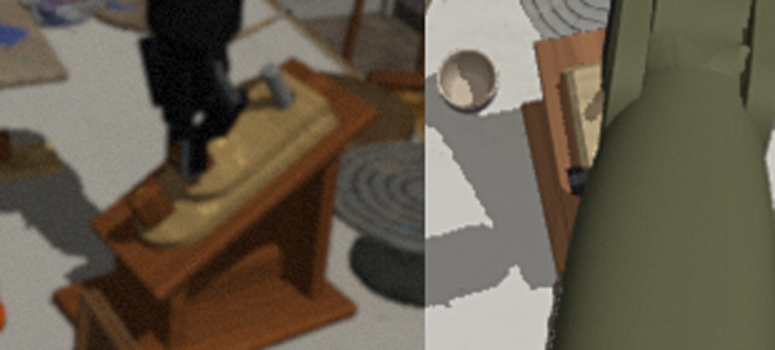

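Nearly seated. A small press along the normal will flatten it.

Emit:
move_arm(rows=[{"linear": [0.001, 0.0002, -0.002], "roll": 0, "grip": 0}, {"linear": [0.002, 0.0004, -0.004], "roll": 0, "grip": 0}, {"linear": [0.003, 0.0006, -0.006], "roll": 0, "grip": 0}, {"linear": [0.003, 0.0006, -0.006], "roll": 0, "grip": 0}, {"linear": [0.003, 0.0006, -0.006], "roll": 0, "grip": 0}], squeeze=25)

```text
t: 19.1
tool_pos: [0.5691, -0.0945, 0.1563]
tcp_rot: [-0.096, 0.995, 0.002, -0.003]
ft_force: [-17.3, 1.4, 35.3]
opening: 0.0167
```

Emit:
move_arm(rows=[{"linear": [-0.001, 0, 0.0035], "roll": 0, "grip": 0.1}, {"linear": [-0.001, 0, 0.0035], "roll": 0, "grip": 0.4}, {"linear": [-0.001, 0, 0.0035], "roll": 0, "grip": 0.6}, {"linear": [-0.001, 0, 0.0035], "roll": 0, "grip": 0.6}, {"linear": [-0.001, 0, 0.03], "roll": 0, "grip": 0.6}, {"linear": [-0.005, 0.005, 0.065], "roll": 0, "grip": 0.7}, {"linear": [-0.02, 0.035, 0.08], "roll": -1, "grip": 0.8}, {"linear": [-0.035, 0.07, 0.08], "roll": -2, "grip": 1}, {"linear": [-0.05, 0.105, 0.075], "roll": -4, "grip": 1}, {"linear": [-0.065, 0.14, 0.07], "roll": -6, "grip": 1}, {"linear": [-0.08, 0.175, 0.06], "roll": -8, "grip": 1}, {"linear": [-0.095, 0.21, 0.05], "roll": -9, "grip": 1}, {"linear": [-0.108, 0.245, 0.04], "roll": -9, "grip": 1}, {"linear": [-0.117, 0.28, 0.035], "roll": -9, "grip": 1}, {"linear": [-0.117, 0.305, 0.035], "roll": -9, "grip": 1}, {"linear": [-0.117, 0.305, 0.035], "roll": -9, "grip": 1}, {"linear": [-0.117, 0.305, 0.035], "roll": -9, "grip": 1}])

```text
t: 20.52
tool_pos: [0.4517, 0.2116, 0.1905]
tcp_rot: [-0.019, 1.0, 0.001, -0.003]
ft_force: [0.6, -0.5, -0.1]
opening: 0.0853
```

```bash
python3 zoom.py l1; python3 - <<'E'
from h import *
np.set_printoptions(precision=4,suppress=True)
arm.camera("wrist")
print(arm.observe()["tool_pos"],arm.observe()["tcp_rot"])
cal=arm.calibration("wrist"); im=arm.camera("wrist"); cv2.imwrite("pics/l2.png",im[:,:,::-1])
for q,z in (("small_handle",.028),("small_hole",.01)):
    for d in arm.mark_of(q,"wrist"): print(q,d["conf"],d["pixel"],atz("wrist",d["pixel"],z,cal)[:2])
rectfit("small_handle","wrist",.089,.046,cal)
E
```

```text
20.5167 [0.4517 0.2116 0.1905] [-0.0194  0.9998  0.0015 -0.0029] [ 0.564  -0.5287 -0.0768] [0.0106 0.0293 0.0018] 0.08533715707982126
[0.4522 0.2097 0.191 ] [-0.0174  0.9998  0.0015 -0.0028]
small_handle 0.87 [207.7, 273.9] [0.469  0.2125]
small_hole 0.6 [244.2, 273.9] [0.5115 0.2141]
small_handle conf 0.64 size [55.7, 89.7] yaw 0.74 handle [0.4658 0.213 ] hole [0.5118 0.2136]
```

View pics/l1.png

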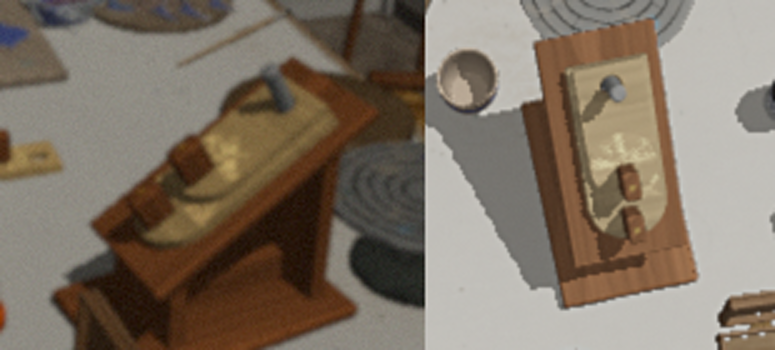

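View pics/l2.png

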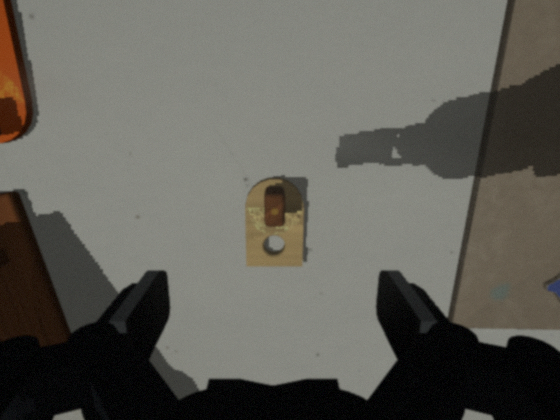

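Emit:
move_arm(rows=[{"linear": [0.007, 0.0015, -0.04], "roll": -1, "grip": 0.8}, {"linear": [0.0143, 0.003, -0.08], "roll": -1, "grip": 0.6}, {"linear": [0.0143, 0.003, -0.12], "roll": -1, "grip": 0.5}, {"linear": [0.0143, 0.003, -0.155], "roll": -1, "grip": 0.5}, {"linear": [0.0143, 0.003, -0.172], "roll": -1, "grip": 0.4}, {"linear": [0.0143, 0.003, -0.172], "roll": -1, "grip": 0.4}, {"linear": [0.0143, 0.003, -0.172], "roll": -1, "grip": 0.1}, {"linear": [0.0143, 0.003, -0.172], "roll": -1, "grip": 0}, {"linear": [0.0143, 0.003, -0.172], "roll": -1, "grip": 0}, {"linear": [0.0143, 0.003, -0.172], "roll": -1, "grip": 0}], squeeze=60)

```text
t: 21.7
tool_pos: [0.4681, 0.2132, 0.0211]
tcp_rot: [-0.008, 1.0, 0.002, -0.001]
ft_force: [0.7, -0.4, -1.2]
opening: 0.0169
```

Emit:
move_arm(rows=[{"linear": [0, 0, 0.04], "roll": 0, "grip": 0}, {"linear": [0, -0.01, 0.078], "roll": 1, "grip": 0}, {"linear": [0, -0.035, 0.108], "roll": 3, "grip": 0}, {"linear": [0, -0.068, 0.13], "roll": 5, "grip": 0}, {"linear": [0, -0.104, 0.15], "roll": 7, "grip": 0}, {"linear": [0, -0.142, 0.166], "roll": 9, "grip": 0}, {"linear": [-0.001, -0.18, 0.17], "roll": 10, "grip": 0}, {"linear": [-0.002, -0.218, 0.17], "roll": 10.2, "grip": 0}, {"linear": [-0.002, -0.256, 0.17], "roll": 10.2, "grip": 0}, {"linear": [-0.002, -0.294, 0.168], "roll": 10.2, "grip": 0}, {"linear": [-0.002, -0.325, 0.165], "roll": 10.2, "grip": 0}, {"linear": [-0.002, -0.325, 0.163], "roll": 10.2, "grip": 0}, {"linear": [-0.002, -0.325, 0.163], "roll": 10.2, "grip": 0}], squeeze=80)

```text
t: 22.78
tool_pos: [0.4661, -0.1131, 0.1847]
tcp_rot: [-0.095, 0.995, 0.002, -0.001]
ft_force: [0.6, -0.1, -1.4]
opening: 0.0164
```

```bash
python3 zoom.py m1
```

```text
22.7833 [ 0.4661 -0.1131  0.1847] [-0.0954  0.9954  0.0023 -0.0007] [ 0.6349 -0.1375 -1.404 ] [ 0.0062  0.0286 -0.0367] 0.01640334742403076
```

View pics/m1.png

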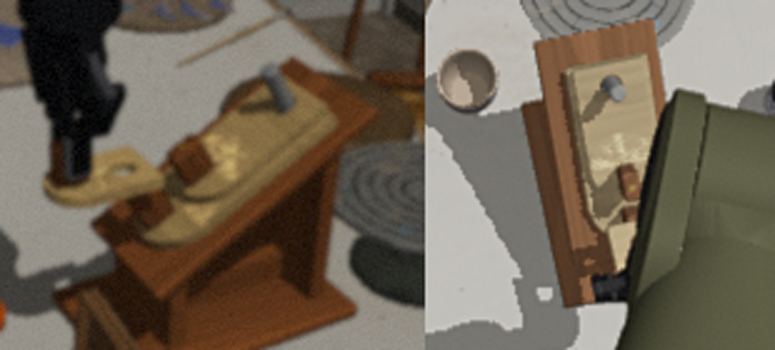

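Emit:
move_arm(rows=[{"linear": [0, 0.001, -0.008], "roll": 0, "grip": 0}, {"linear": [0, 0.001, -0.015], "roll": 0, "grip": 0}, {"linear": [-0.001, 0.001, -0.021], "roll": 0, "grip": 0}, {"linear": [-0.002, 0.001, -0.027], "roll": 0, "grip": 0}, {"linear": [-0.003, 0, -0.033], "roll": 0, "grip": 0}, {"linear": [-0.004, 0, -0.039], "roll": 0, "grip": 0}, {"linear": [-0.004, 0, -0.039], "roll": 0, "grip": 0}], squeeze=40)

```text
t: 23.47
tool_pos: [0.4598, -0.1104, 0.1448]
tcp_rot: [-0.098, 0.995, 0.002, -0.003]
ft_force: [-9.2, -2.0, 8.0]
opening: 0.0164
```

```bash
python3 zoom.py m2
```

```text
23.4667 [ 0.4598 -0.1104  0.1448] [-0.0978  0.9952  0.0024 -0.0029] [-9.174  -2.0098  8.0209] [-0.1979  1.1921 -0.0209] 0.016423613705936112
```

View pics/m2.png

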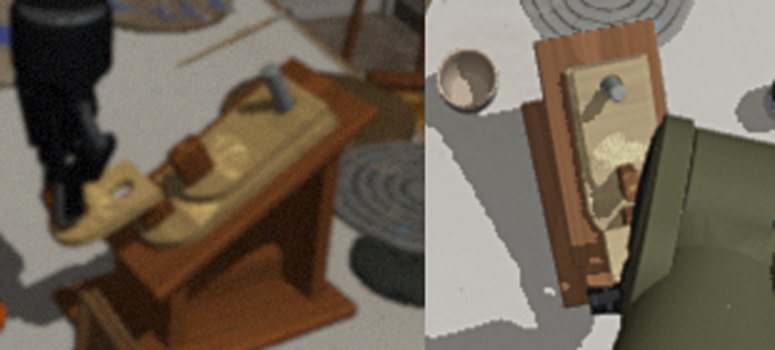

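Emit:
move_arm(rows=[{"linear": [-0.001, 0, -0.004], "roll": 0, "grip": 0}, {"linear": [-0.001, 0, -0.008], "roll": 0, "grip": 0}, {"linear": [-0.002, 0, -0.012], "roll": 0, "grip": 0}, {"linear": [-0.003, 0, -0.015], "roll": 0, "grip": 0}, {"linear": [-0.003, 0, -0.015], "roll": 0, "grip": 0}])

```text
t: 23.98
tool_pos: [0.458, -0.1102, 0.1307]
tcp_rot: [-0.098, 0.995, 0.001, -0.002]
ft_force: [-1.7, -1.5, 8.4]
opening: 0.0165
```

```bash
python3 zoom.py m3
```

```text
23.9833 [ 0.458  -0.1102  0.1307] [-0.0985  0.9951  0.0013 -0.0017] [-1.6845 -1.5336  8.3703] [-0.4162 -0.1633 -0.1577] 0.016518498682324977
```

View pics/m3.png

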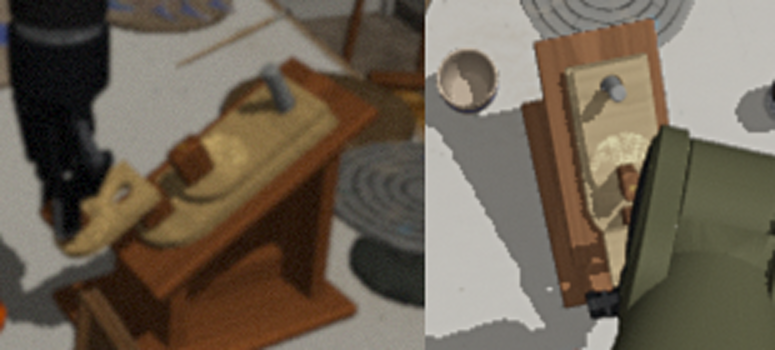

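Emit:
move_arm(rows=[{"linear": [0, 0, 0], "roll": 0, "grip": 0}, {"linear": [-0.003, 0, 0.02], "roll": 0, "grip": 0}, {"linear": [-0.003, 0, 0.05], "roll": 0, "grip": 0}, {"linear": [0, 0, 0.085], "roll": 0, "grip": 0}, {"linear": [0.01, 0.001, 0.115], "roll": 0, "grip": 0}, {"linear": [0.03, 0.004, 0.1225], "roll": 0, "grip": 0}, {"linear": [0.055, 0.008, 0.1225], "roll": 0, "grip": 0}, {"linear": [0.08, 0.012, 0.1225], "roll": 0, "grip": 0}, {"linear": [0.1, 0.0145, 0.1225], "roll": 0, "grip": 0}, {"linear": [0.109, 0.0158, 0.1225], "roll": 0, "grip": 0}, {"linear": [0.109, 0.0158, 0.1225], "roll": 0, "grip": 0}, {"linear": [0.109, 0.0158, 0.1225], "roll": 0, "grip": 0}], squeeze=100)

```text
t: 25.08
tool_pos: [0.5662, -0.0936, 0.2524]
tcp_rot: [-0.099, 0.995, 0.002, -0.003]
ft_force: [-0.1, -0.1, -1.4]
opening: 0.0167
```

```bash
python3 zz.py n1 small_hole; python3 - <<'E'
from pred import *
o=arm.observe(); pred(o["tool_pos"],.046,.0398,.056,phis=(22,26,29,32))
E
```

```text
25.0833 [ 0.5662 -0.0936  0.2524] [-0.0992  0.9951  0.0015 -0.0028] [-0.1324 -0.1293 -1.3787]
[([176.0, 319.5], 0.78)]
[([175.2, 307.2], 0.66)]
22 holetop [ 0.6188 -0.0842  0.2618] side [176.5227 318.3473] top [179.4971 308.9915] Lcorner side [166.1014 319.2147] top [172.4742 295.1682] R side [175.9712 335.262 ]
26 holetop [ 0.6194 -0.0841  0.2655] side [174.733  318.7182] top [178.8151 309.0619] Lcorner side [163.7633 319.3695] top [171.8577 295.2861] R side [173.5446 335.4711]
29 holetop [ 0.6196 -0.084   0.2684] side [173.3919 318.9257] top [178.3711 309.1329] Lcorner side [162.0245 319.3899] top [171.4927 295.398 ] R side [171.7409 335.5294]
32 holetop [ 0.6197 -0.084   0.2713] side [172.0556 319.0715] top [177.9868 309.2194] Lcorner side [160.3032 319.3275] top [171.2133 295.5299] R side [169.9561 335.5026]
```

View pics/n1s.png

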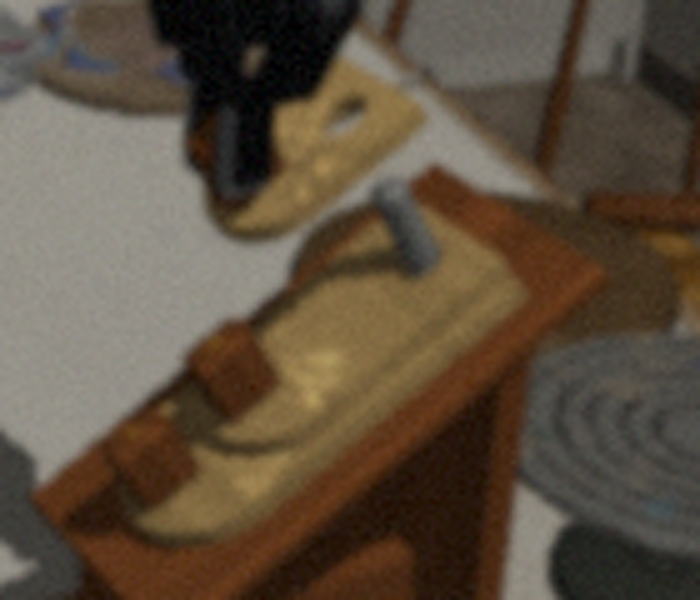

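View pics/n1t.png

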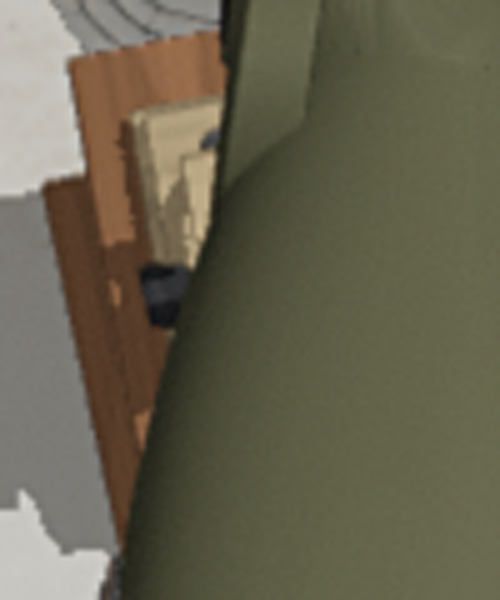

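Emit:
move_arm(rows=[{"linear": [0.001, -0.0008, 0.0008], "roll": 0, "grip": 0}, {"linear": [0.0059, 0.0002, -0.0079], "roll": -0.2, "grip": 0}, {"linear": [0.0108, 0.0011, -0.0165], "roll": -0.3, "grip": 0}, {"linear": [0.0133, 0.0016, -0.0208], "roll": -0.3, "grip": 0}, {"linear": [0.0158, 0.0021, -0.0252], "roll": -0.3, "grip": 0}, {"linear": [0.0182, 0.0026, -0.0295], "roll": -0.3, "grip": 0}, {"linear": [0.0207, 0.003, -0.0338], "roll": -0.3, "grip": 0}, {"linear": [0.0231, 0.0035, -0.0382], "roll": -0.3, "grip": 0}, {"linear": [0.0256, 0.004, -0.0425], "roll": -0.3, "grip": 0}, {"linear": [0.0256, 0.004, -0.0425], "roll": -0.3, "grip": 0}, {"linear": [0.0256, 0.004, -0.0425], "roll": -0.3, "grip": 0}])

```text
t: 26.2
tool_pos: [0.5915, -0.0904, 0.2106]
tcp_rot: [-0.096, 0.995, 0.001, -0.002]
ft_force: [-0.4, 0.9, -0.4]
opening: 0.0165
```

```bash
python3 zoom.py o1
```

```text
26.2 [ 0.5915 -0.0904  0.2106] [-0.0959  0.9954  0.0014 -0.0023] [-0.3593  0.9247 -0.417 ] [0.0587 0.0098 0.0006] 0.016538408852944494
```

View pics/o1.png

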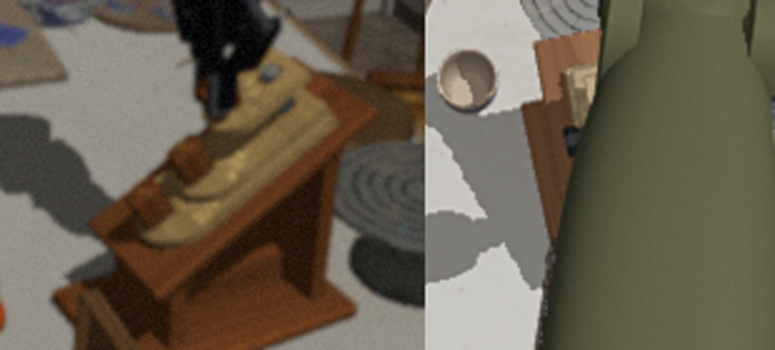

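Emit:
move_arm(rows=[{"linear": [0.0025, 0.0005, -0.0043], "roll": 0, "grip": 0}, {"linear": [0.0049, 0.001, -0.0087], "roll": 0, "grip": 0}, {"linear": [0.0074, 0.0014, -0.013], "roll": 0, "grip": 0}, {"linear": [0.0098, 0.0019, -0.0173], "roll": 0, "grip": 0}, {"linear": [0.0098, 0.0019, -0.0173], "roll": 0, "grip": 0}, {"linear": [0.0098, 0.0019, -0.0173], "roll": 0, "grip": 0}], squeeze=50)

```text
t: 26.8
tool_pos: [0.6012, -0.0884, 0.1932]
tcp_rot: [-0.096, 0.995, 0.001, -0.002]
ft_force: [0.2, 1.3, -0.5]
opening: 0.0165
```

```bash
python3 zoom.py o2
```

```text
26.8 [ 0.6012 -0.0884  0.1932] [-0.0959  0.9954  0.0014 -0.0024] [ 0.2019  1.2624 -0.5275] [ 0.0064  0.041  -0.033 ] 0.01645239050642538
```

View pics/o2.png

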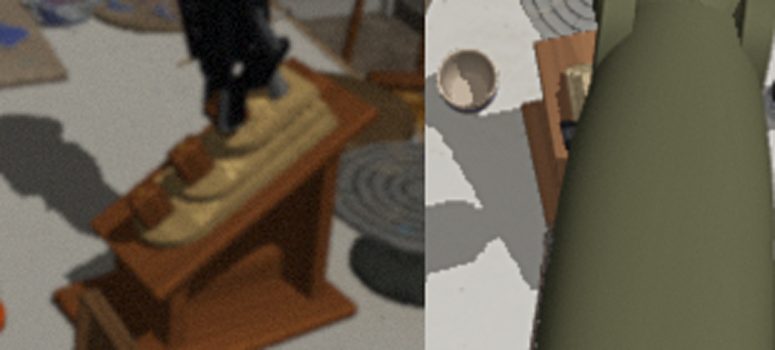

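Emit:
move_arm(rows=[{"linear": [0.001, 0.0002, -0.002], "roll": 0, "grip": 0}, {"linear": [0.002, 0.0004, -0.004], "roll": 0, "grip": 0}, {"linear": [0.003, 0.0006, -0.0055], "roll": 0, "grip": 0}, {"linear": [0.003, 0.0006, -0.0055], "roll": 0, "grip": 0}, {"linear": [0.003, 0.0006, -0.0055], "roll": 0, "grip": 0}], squeeze=25)

```text
t: 27.32
tool_pos: [0.6044, -0.0879, 0.1883]
tcp_rot: [-0.096, 0.995, 0.001, -0.002]
ft_force: [0.5, 0.2, -0.0]
opening: 0.0169
```

Emit:
move_arm(rows=[{"linear": [0.0007, 0.0001, -0.0013], "roll": 0, "grip": 0}, {"linear": [0.0015, 0.0003, -0.0026], "roll": 0, "grip": 0}, {"linear": [0.002, 0.0004, -0.0035], "roll": 0, "grip": 0}, {"linear": [0.002, 0.0004, -0.0035], "roll": 0, "grip": 0}])

```text
t: 27.65
tool_pos: [0.6048, -0.0879, 0.1881]
tcp_rot: [-0.096, 0.995, 0.001, -0.002]
ft_force: [-12.1, 0.2, 23.9]
opening: 0.0163
```

Emit:
move_arm(rows=[{"linear": [-0.001, 0, 0.002], "roll": 0, "grip": 0.1}, {"linear": [-0.001, 0, 0.002], "roll": 0, "grip": 0.4}, {"linear": [-0.001, 0, 0.002], "roll": 0, "grip": 0.5}, {"linear": [-0.001, 0, 0.002], "roll": 0, "grip": 0.5}, {"linear": [-0.001, 0, 0.03], "roll": 0, "grip": 0.5}, {"linear": [-0.003, 0, 0.06], "roll": 0, "grip": 0.5}, {"linear": [-0.02, 0.02, 0.09], "roll": 0, "grip": 0.6}, {"linear": [-0.045, 0.05, 0.1], "roll": 0, "grip": 0.6}, {"linear": [-0.07, 0.08, 0.1], "roll": 0, "grip": 0.6}, {"linear": [-0.09, 0.115, 0.1], "roll": 0, "grip": 0.6}, {"linear": [-0.11, 0.15, 0.1], "roll": 0, "grip": 0.6}, {"linear": [-0.13, 0.185, 0.1], "roll": 0, "grip": 0.6}, {"linear": [-0.13, 0.22, 0.1], "roll": 0, "grip": 0.6}, {"linear": [-0.13, 0.24, 0.1], "roll": 0, "grip": 0.6}, {"linear": [-0.13, 0.24, 0.1], "roll": 0, "grip": 0.6}])

```text
t: 28.9
tool_pos: [0.4745, 0.1557, 0.2877]
tcp_rot: [-0.098, 0.995, 0.002, -0.002]
ft_force: [0.6, -0.4, 0.8]
opening: 0.051
```

```bash
python3 zz.py p1 small_hole; python3 look.py p2 top
```

```text
28.9 [0.4745 0.1557 0.2877] [-0.098   0.9952  0.0016 -0.0023] [ 0.5624 -0.4401  0.7732]
[([200.9, 332.1], 0.64)]
[([167.5, 307.8], 0.69)]
29.1 [ 0.3073  0.1083 -0.1751  1.2923  0.0021  0.1161] [0.4749 0.1514 0.2878] [-0.0954  0.9954  0.0005 -0.0027] [ 0.3067  0.2965 -0.5688] [-0.0026 -0.0009 -0.0402] 0.051449549456956054
```

View pics/p1s.png

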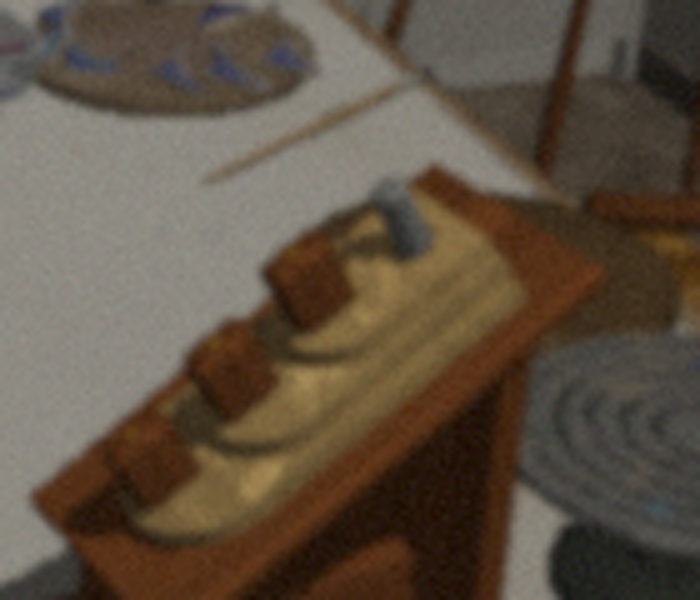

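View pics/p1t.png

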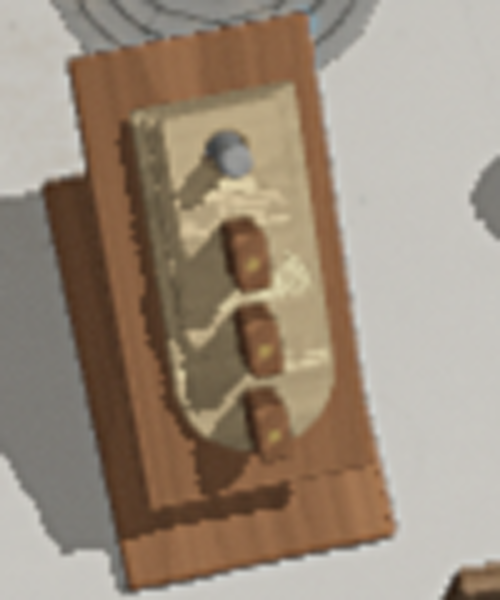

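View pics/p2.png

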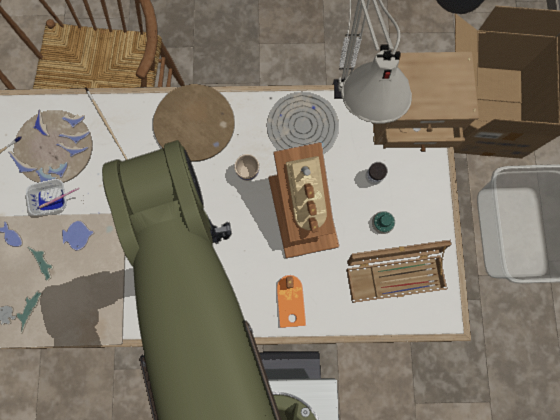

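All three templates lie stacked and flush, with the peg through them at about (307, 171) in the top image. The grips sit in a line down the slope, and the cup (247, 167), jar (377, 172) and timer (384, 222) are unmoved. I'm handing in.

```bash
python3 -c "
from plant import arm
print(arm.close_job(), arm.observe()['t'])"
```

```text
the job is handed in; nothing more can be done
the job is handed in; nothing more can be done
```

All three templates hang on the peg, and I handed the job in at about 29 s of the 72 s. No verdict is reported.

- **Peg:** I found it in the two camera views at about y = -3 mm in the slot.
- **Method:** I gripped each template by its block and tipped it to about 30° in the jaws. For the large one I pressed its far end on the board; for the other two I pressed on the large template's grip. Then I slid each one down the peg without measurable side force. I pressed each down until the wrist read about 27–39 N, then let go.
- **Last checks:** The final pictures show the three stacked flush, grips out and in line down the slope, peg through all three holes. The jar, timer and cup look unmoved, and the arm is clear of everything.
- **Disagreements:**
  - The rack height came out between 167 and 178 mm depending on which views I used.
  - Hole positions from the images and from the tool pose differed by about 2 mm sideways. I allowed for both.
  - I judged flatness from the pictures and the contact force, and did not measure it to a fraction of a degree.

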